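# Load a plywood bracket under the sprung roller of a sloped drilling cradle

### The arm

A 6-joint arm with a two-finger parallel gripper is mounted at the origin on the work surface. World frame = base frame: x ahead of the robot, y to its left, z up, the work surface at z = 0. Lengths are in mm, angles in rad, forces in N, time in s.
With the tool pointing down it reaches from about 275 to 1000 mm from the base axis. Payload 8.4 kg.
Tool frame: the origin (TCP) lies midway between the tips of the shut fingers; the grasp point (between the pads) lies 19 mm behind it; z points along the fingers, y is the direction in which the jaws open and shut (so a half turn about z gives the same grasp; the last joint's range is limited). The gripper opens to 85 mm and grips with 20 to 120 N. Pads are 22 mm wide; open, the fingers measure 114 mm over their backs; the gripper's body (76 mm by 85 mm) begins 54 mm behind the grasp point. The pads swing forward as they close: fully open they stand 13 mm farther back than shut.
Start: joints at [-1.323, 0.353, 1.633, -0, 1.155, -0.002], TCP at [154.505, -605.604, 194.381] pointing down, gripper open.
Joint ranges: [-2.63, 2.63], [-0.92, 2.1], [0.06, 2.66], [-1.3, 4.44], [0, 2.69], [-3.02, 3.02]. Speed limits (rad/s): [2.22, 2.22, 2.79, 3.14, 3.14, 3.14].

### API

Orientations are given as [roll, pitch, yaw] about the fixed x, y, z axes, in that order (R = Rz(yaw) Ry(pitch) Rx(roll)).
In Python, from rig import r gives the robot as it stands. The module is installed in compiled form; this text tells all that it offers.
- The arm moves only by the tool drive_tool, never from a script. Its argument "moves" is a list of rows, each a list of 3 entries, a list of its own where there are three numbers: the closure, from 0 (fully open) to 1 (shut), then the shift along the tool's x, y, z in cm, then the turn about the tool's z in degrees. In form: [[claw, [dx, dy, dz], roll], ...]. A call has 1 to 12 rows; each row is the pose to reach, as a shift and turn from the pose measured when the call began, along the tool's axes at that moment; what a row does not reach only later rows make up. A row lasts 1/8 s, in which the tool goes at most 62.5 mm and 10.7 degrees, less where a joint would pass 70% of its speed; a pose out of reach is approached as far as the arm can. A call with a gripper value outside its range is refused whole. The fingers move at their own pace and stop on an object; "grip_force" is the grip in N (left out, the last holds). Time passes only in rows, so rows that repeat a pose let the fingers close. It gives the time, the measured TCP pose, the force and the opening at its end, in the units of the state.
- r.sense(): the state, without advancing time (a new reading comes with each control period).
- r.grab_frame(name): name is "scene" or "top" or "wrist"; returns a dict with "color" (400x640x3 uint8, red, green, blue), "fx", "fy", "cx", "cy" (pixels), "pose" (4x4, takes a point from camera to world coordinates); the wrist camera has in their place "hand_eye" (4x4, takes a point from camera to tool coordinates, whose origin is the TCP and whose axes are the flange's). Camera axes: x right, y up, looking along -z (the intrinsics and any distortion apply to the point x, -y, -z); pixel columns grow to the right and rows downward; lengths in mm; the calibration is good to about 2 mm. The wrist camera is an equidistant fisheye: a pixel r from the principal point sees the ray r / f radians off the axis. A picture is of the moment at which its call begins: read the wrist's pose just before it. There is no depth.
- r.sign_off(): hands the job in, once; it reports no verdict.
Trained networks look in the newest picture that a camera, given by its name, has taken for a name from the list of things; names that differ only in an ending like _2 or _b are one class to them, and where a whole thing is asked for, a point or a joint stands for the part that bears it (a point fixed in the world has none). Each returns a list of dicts, best first, with "score" (0 to 1); they miss things now and then, are a little off and sometimes report something else, mostly with a low value. They report only what shows in the picture. A call takes as long as a camera call. They do not tell look-alikes from the thing itself.
- r.outline_of(thing, camera): "mask" (400x640 bool, what is visible of it) and "at" ([column, row] in pixels, amid what is visible of it).
- r.spot_point(thing, camera): "at" ([column, row] in pixels: a listed point, or the origin of a listed thing).
The state is a dict: "clock": time; "qpos": joint angles; "qvel": joint speeds; "joint_efforts": joint torques, N m; "eef_pos": TCP position; "tcp_rot": TCP orientation; "contact_force": force on the tool from outside, world axes, zero at the start; "wrist_torque": the same for the moment, N m; "opening": opening from 0.0 (shut) to 1.0 (fully open).
Only numpy, scipy, OpenCV 4.12 (cv2) and the standard library are available. Lean on these libraries where they do the work, as an engineer would, in place of code of your own. Each camera call takes 0.05 s, during which the arm holds its last target.

### The job

Load the plywood bracket (the long foot with an upright web near one end) into the sloped cradle: lay it flat on the slope with its long side down on the ledge, web end away from the stop, and push it along so that it lifts the sprung roller and slides beneath it until you feel it come firmly up against the end stop, without ramming it. Let go and leave it there, flat, on the ledge and against the stop, with the roller bearing down on the foot, and leave the other things on the bench where they are.

Things in the scene. Friction and masses are not known exactly. Their poses are not given: they have to be found in the camera images.
- bracket: Loose plywood bracket, 0.15 to 0.3 kg: a flat foot 80 (its x) by 170 (its y) by 18 mm thick with an upright web on top, set towards one end. Origin: centre of the foot's underside; z up out of the foot; +y points to the plain end without web (the nose), which goes in first. It starts flat on the bench, web up.
- bracket_nose (a point): Middle of the nose end of the bracket's foot, at the underside (bracket y = +85 mm). It is the end that must meet the stop.
- bracket_web (a point): Middle of the bracket's web, a good place to grip across its 18 mm: bracket x = 0, y = -42.5 mm, 48 mm above the underside. The web is 18 mm thick (x), 65 mm long (from y = -75 to -10 mm) and 50 mm high (18 to 68 mm above the underside).
- deck: Sloped plywood deck of the fixed cradle, 150 mm up the slope (its x, uphill, away from the robot) by 300 mm along (its y, level). z is square to the slope, 30 degrees from level. Origin: middle of the upper surface, 85 mm above the bench. The bracket enters near the -y end, clear from y = -150 mm to the roller, and moves to +y. Friction may keep it from sliding down to the ledge.
- ledge (a point): Middle of the top edge of the ledge's inner face: deck x = -63, y = 0, z = 14 mm. The ledge is a wooden strip 12 mm thick along the whole lower edge of the deck, 14 mm above it; the bracket's long side sits against its face, so a seated bracket has its centre line at deck x = -23 mm.
- roller: Rubber-tyred roller, 50 mm diameter, 26 mm wide, free to turn, axle along deck x, on the end of the sprung arm. Origin: its centre. At rest it is over deck x = -23, y = +55 mm, its underside 11 mm above the deck, lower than the 18 mm foot: the foot's nose edge meets it at mid-height and lifts it when pushed along +y (up to about 25 N of push as it rises, then 5 to 10 N).
- holddown (a joint): Angle of the sprung hold-down arm (rad): 0 at rest, growing as the roller rises, up to 0.7. Wooden arm, 26 mm wide, hinged between two cheeks at the upper edge of the deck (x = 51 to 77 mm) and reaching down the slope to the roller; its top is 78 mm above the deck. With the foot under the roller it reads about 0.08 and bears with 7 to 9 N. It springs back.
- stop: Wooden end stop block, 60 mm up the slope by 18 mm thick by 26 mm high, fixed to the deck beyond the roller, with its face towards -y; set at a different place each time, 88 to 112 mm from the deck's middle along +y. Origin: on the deck surface in the middle of its face, at deck x = -23 mm. Its own frame is upright; its y is the deck's y. A push of 5 to 20 N against it is plenty.
- angle_piece: Another, smaller loose plywood piece that is not to be used: a board 60 by 110 by 18 mm with an upright plate 60 mm wide and 60 mm high across one end. It may lie where the bracket could lie. Leave it alone. Origin: centre of its underside.
- screwdriver: Loose screwdriver lying on the bench in front of the cradle, bystander.
- glue: Glue bottle standing on the bench, 60 mm across and 170 mm high, bystander.
- offcut: Loose flat plywood offcut, 160 by 70 by 18 mm, behind the cradle, bystander.
- batten: Loose wooden batten, 240 by 40 by 30 mm, to the left of the cradle, bystander.
- hammer: Loose hammer, left front of the cradle, bystander.
- wrench: Loose open-ended wrench at the back of the bench, bystander.
- brush: Loose brush near the robot, to its right, bystander.
Not all that is in view belongs to the job. What is shaped like the bracket but blue or purple is not meant.

How it is judged:
By the outcome, as a careful person would: the job done as asked, in the order asked, and still so for the second after the job is handed in, with the robot touching nothing.
It also fails if it takes over 40 s, if anything falls off the work surface, if the arm or the gripper's body presses on something with over 40 N, if the wrist force passes 120 N, or if a joint passes its speed limit or range.

## Working session

There is one attempt and no reset: what is moved stays moved. The work goes in short steps, Python scripts to look and compute and a tool call to move; the robot and the scene stay as the last step left them, time stands still between calls to the robot, and variables do not carry over. Pictures are saved under pics/ and viewed, and the job is handed in when it is done.

Besides the shell and the picture viewer there is one more tool, called as name(argument=value, ...) on one line, values as JSON. drive_tool: Moves the arm, as the interface text tells. Its arguments: {"type":"object","properties":{"moves":{"type":"array"},"grip_force":{"type":"number"}},"required":["moves"]}

```bash
mkdir -p pics
python3 - <<'E'
from rig import r
import cv2,pickle
print(r.sense())
for n in ["scene","top","wrist"]:
    s=r.sense()
    f=r.grab_frame(n); cv2.imwrite(f"pics/{n}0.png",f["color"][:,:,::-1]); f['sense']=s
    pickle.dump(f,open(f"{n}0.pkl","wb"))
    print(n,{k:v for k,v in f.items() if k not in("color",'sense')})
    for t in ["bracket","bracket_nose","bracket_web","deck","ledge","roller","stop","angle_piece"]:
        print(t,[(round(d["score"],2),[round(float(x)) for x in d["at"]]) for d in r.spot_point(t,n)][:4])
E
ls
```

```text
{'clock': 0.0, 'qpos': array([-1.32339577e+00,  3.53632043e-01,  1.63416346e+00, -3.71266725e-06,
        1.15521733e+00, -2.37923937e-03]), 'qvel': array([-0.00175136, -0.0016997 , -0.00116718,  0.0001014 , -0.00089687,
       -0.00167525]), 'joint_efforts': array([-7.49722996e-03, -6.05253839e+01, -3.42063832e+01, -2.55535442e-04,
        9.46454820e-03,  2.02545078e-05]), 'eef_pos': array([ 154.37051286, -605.06718495,  193.65924301]), 'tcp_rot': array([-3.14017247e+00,  1.55806039e-08,  2.49781294e-01]), 'contact_force': array([ 0.82422089, -0.26598588,  0.04128822]), 'wrist_torque': array([-0.03486394,  0.01582272, -0.00878309]), 'opening': 0.999050084665572}
scene {'fx': 504.7810864367237, 'fy': 504.7810864367237, 'cx': 318.1921912638761, 'cy': 194.41403997693143, 'pose': array([[-8.13827170e-01, -3.98038487e-01,  4.23380089e-01,
         1.29012539e+03],
       [ 5.81068355e-01, -5.49005320e-01,  6.00793412e-01,
         1.03921649e+03],
       [-6.70097973e-03,  7.34954775e-01,  6.78083016e-01,
         1.32738819e+03],
       [ 0.00000000e+00,  0.00000000e+00,  0.00000000e+0
[... 1315 characters left out ...]
, 177])]
angle_piece [(0.88, [394, 233])]
wrist {'fx': 309.70691628693146, 'fy': 309.70691628693146, 'cx': 317.15772957917494, 'cy': 199.3639152208361, 'hand_eye': array([[ 4.48822939e-04,  9.48065184e-01,  3.18075785e-01,
         8.23339588e+01],
       [ 9.99999674e-01, -2.11941568e-04, -7.79337450e-04,
         6.16591569e-02],
       [-6.71449222e-04,  3.18076031e-01, -9.48064970e-01,
        -1.80116382e+02],
       [ 0.00000000e+00,  0.00000000e+00,  0.00000000e+00,
         1.00000000e+00]])}
bracket [(0.86, [104, 37])]
bracket_nose [(0.7, [290, 54]), (0.63, [71, 73])]
bracket_web [(0.64, [103, 7])]
deck []
ledge []
roller []
stop []
angle_piece []
pics
scene0.pkl
top0.pkl
wrist0.pkl
```

View pics/scene0.png

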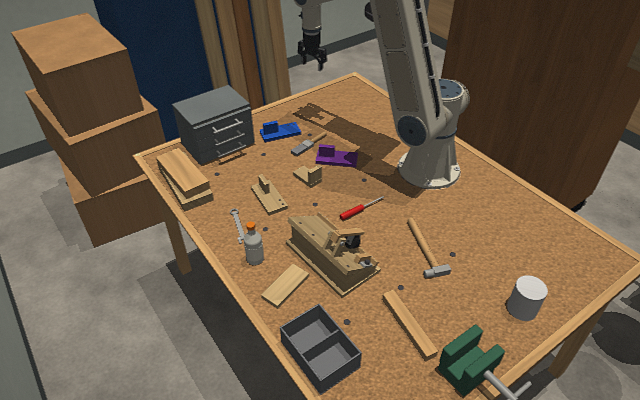

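View pics/top0.png

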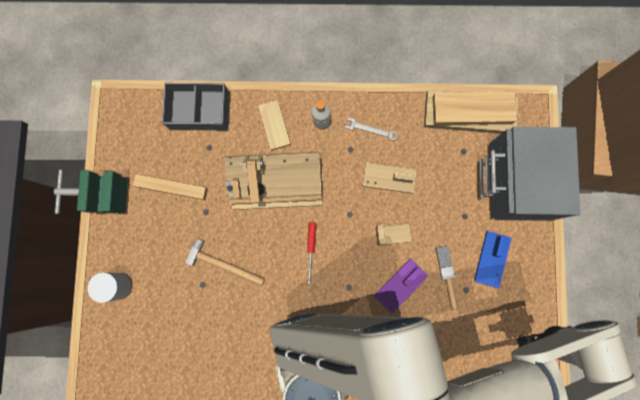

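View pics/wrist0.png

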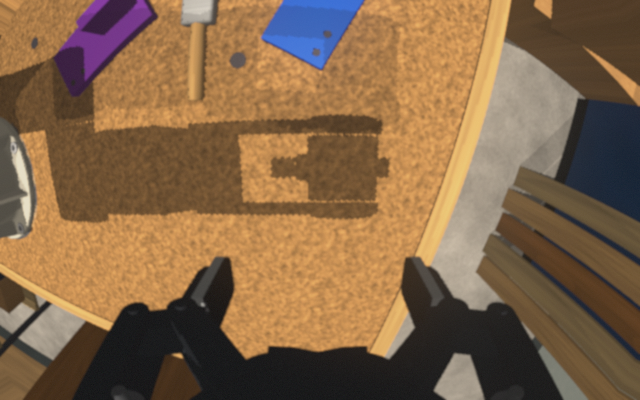

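```bash
cat > h.py <<'E'
import numpy as np,cv2,pickle
from scipy.spatial.transform import Rotation as Ro
def ray(f,u,v):
    P=f['pose']; d=np.array([(u-f['cx'])/f['fx'],-(v-f['cy'])/f['fy'],-1.]); return P[:3,3],P[:3,:3]@d
def onz(f,u,v,z):
    o,d=ray(f,u,v); return o+d*(z-o[2])/d[2]
def proj(f,p):
    P=f['pose']; c=P[:3,:3].T@(np.asarray(p,float)-P[:3,3]); return np.array([f['cx']+f['fx']*c[0]/-c[2], f['cy']+f['fy']*c[1]/c[2]])
def tcpT(s):
    T=np.eye(4);T[:3,:3]=Ro.from_euler('xyz',s['tcp_rot']).as_matrix();T[:3,3]=s['eef_pos'];return T
def wpose(f): return tcpT(f['sense'])@f['hand_eye']
def wproj(f,p,W=None):
    W=wpose(f) if W is None else W
    c=W[:3,:3].T@(np.asarray(p,float)-W[:3,3]); x,y,z=c[0],-c[1],-c[2]
    rr=np.hypot(x,y);t=np.arctan2(rr,z);k=f['fx']*t/max(rr,1e-9); return np.array([f['cx']+k*x,f['cy']+k*y])
def wray(f,u,v):
    W=wpose(f); a=np.array([u-f['cx'],v-f['cy']])/f['fx']; t=np.hypot(*a)
    d=np.array([np.sin(t)*a[0]/t,np.sin(t)*a[1]/t,np.cos(t)]); return W[:3,3],W[:3,:3]@np.array([d[0],-d[1],-d[2]])
def wonz(f,u,v,z):
    o,d=wray(f,u,v); return o+d*(z-o[2])/d[2]
def deckT(x,y,yaw):
    T=np.eye(4); T[:3,:3]=Ro.from_euler('z',yaw).as_matrix()@Ro.from_euler('y',-np.pi/6).as_matrix(); T[:3,3]=[x,y,85]; return T
E
python3 - <<'E'
from h import *
f=pickle.load(open('top0.pkl','rb'));g=pickle.load(open('scene0.pkl','rb'))
a=f['color'][100:260,200:440];cv2.imwrite('pics/topz.png',cv2.resize(a,None,fx=3.3,fy=3.3,interpolation=cv2.INTER_CUBIC)[:,:,::-1])
a=g['color'][160:310,220:400];cv2.imwrite('pics/scz.png',cv2.resize(a,None,fx=4,fy=4,interpolation=cv2.INTER_CUBIC)[:,:,::-1])
for n,z,t,s in [('nose',0,(361,177),(0,0)),('web',48,(403,175),(263,180)),('br',0,(387,177),(271,198)),('deck',85,(273,177),(333,240)),('ledge',65,(275,198),(348,235)),('roller',100,(254,189),(350,242)),('stop',76,(238,188),(360,257)),('ang',0,(394,233),(310,182))]:
    print(n,onz(f,*t,z).round(),onz(g,*s,z).round())
E
```

```text
nose [ 624. -137.    0.] [ 1074. -2964.     0.]
web [ 624. -271.   48.] [ 616. -286.   48.]
br [ 626. -224.    0.] [ 620. -227.    0.]
deck [604. 148.  85.] [604. 148.  85.]
ledge [539. 142.  65.] [538. 145.  65.]
roller [562. 205. 100.] [573. 198. 100.]
stop [568. 260.  76.] [572. 251.  76.]
ang [ 438. -248.    0.] [ 445. -215.    0.]
```

View pics/topz.png

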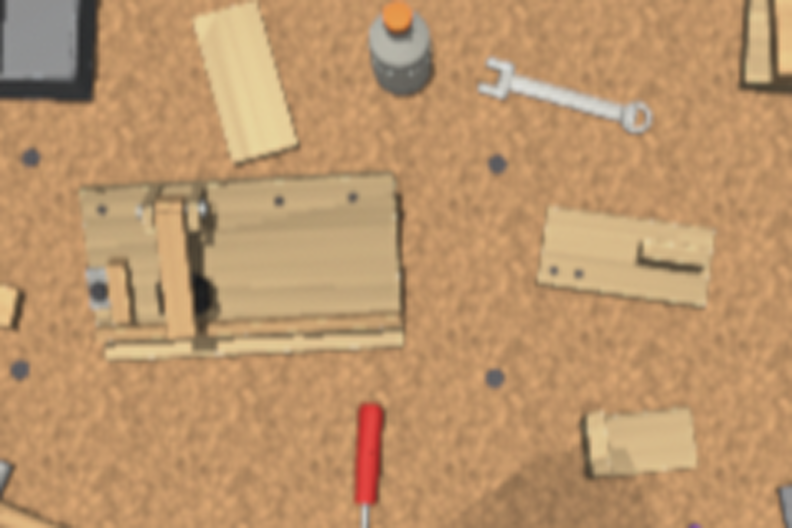

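View pics/scz.png

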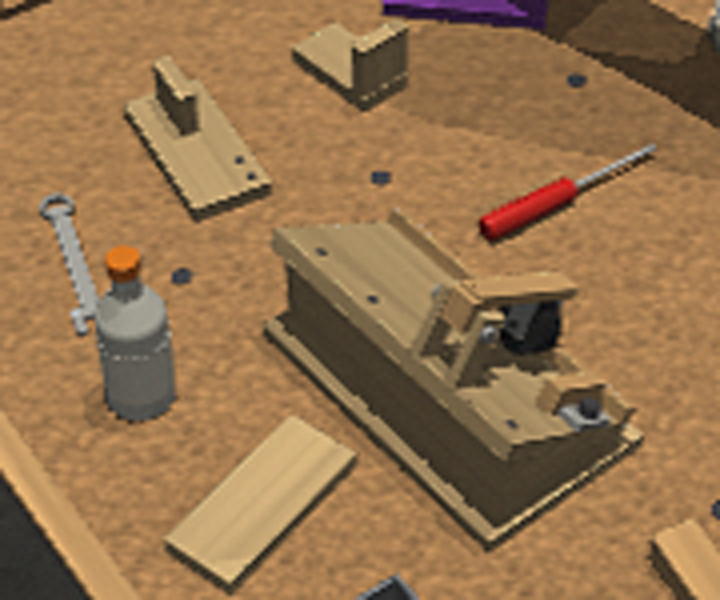

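```bash
cat > fit0.py <<'E'
from h import *
from scipy.optimize import least_squares
f=pickle.load(open('top0.pkl','rb'));g=pickle.load(open('scene0.pkl','rb'))
tz=lambda u,v:(200+u/3.3,100+v/3.3); sz=lambda u,v:(220+u/4,160+v/4)
obs=[(f,tz(394,173),(75,-150,0)),(f,tz(80,188),(75,150,0)),(g,sz(275,235),(75,-150,0)),(g,sz(510,445),(75,150,0)),(g,sz(397,210),(-69,-150,14)),(g,sz(633,408),(-75,150,14))]
def res(p):
    T=deckT(*p); return np.concatenate([proj(c,T[:3,:3]@np.array(q)+T[:3,3])-uv for c,uv,q in obs])
s=least_squares(res,[604,148,.06]);print(s.x,res(s.x).round(1))
T=deckT(*s.x)
# bracket: corners top z=18
ob=[(f,tz(549,207),(40,85)),(f,tz(714,230),(40,-85)),(f,tz(705,305),(-40,-85)),(f,tz(538,285),(-40,85)),(g,sz(125,110),(40,-85)),(g,sz(198,212),(40,85)),(g,sz(270,184),(-40,85))]
# x axis of bracket: z up, +y nose toward world +y => x toward world +x
def bp(p,q): c,s_=np.cos(p[2]),np.sin(p[2]); return np.array([p[0]+c*q[0]-s_*q[1],p[1]+s_*q[0]+c*q[1],q[2] if len(q)>2 else 18])
rb=lambda p:np.concatenate([proj(c,bp(p,q))-uv for c,uv,q in ob])
b=least_squares(rb,[625,-224,-.1]);print(b.x,rb(b.x).round(1))
pickle.dump((s.x,b.x),open('fit.pkl','wb'))
def draw(cam,name,roi,k):
    im=cv2.resize(cam['color'],None,fx=k,fy=k,interpolation=cv2.INTER_CUBIC)[:,:,::-1].copy()
    L=lambda pts,c:cv2.polylines(im,[np.array([proj(cam,p)*k+k/2-.5 for p in pts]).astype(np.int32)],True,c,1)
    D=lambda pts:[T[:3,:3]@np.array(q,float)+T[:3,3] for q in pts]
    L(D([(75,-150,0),(75,150,0),(-63,150,0),(-63,-150,0)]),(0,0,255)); L(D([(-63,-150,14),(-63,150,14),(-75,150,14),(-75,-150,14)]),(255,0,0))
    L(D([(7,100,26),(7,118,26),(-53,118,26),(-53,100,26)]),(0,255,0))
    L([bp(b.x,q) for q in [(40,85),(-40,85),(-40,-85),(40,-85)]],(0,0,255))
    L([bp(b.x,q) for q in [(9,-10,68),(-9,-10,68),(-9,-75,68),(9,-75,68)]],(255,0,0))
    u0,v0,u1,v1=[int(x*k) for x in roi]; cv2.imwrite(name,im[v0:v1,u0:u1])
draw(f,'pics/ov_top.png',(210,140,430,230),3.6); draw(g,'pics/ov_sc.png',(230,160,390,300),4)
E
python3 fit0.py
```

```text
[6.07327540e+02 1.47797851e+02 6.29480786e-02] [-0.5 -1.2 -0.9 -1.3 -0.1 -2.3  0.5 -0.5 -0.1 -0.9  0.8 -0.2]
[ 6.22621083e+02 -2.29841238e+02 -1.20559030e-01] [-0.9 -0.9 -0.1 -1.1 -0.2 -0.2 -0.7 -1.1  0.1 -2.6  0.  -1.4  1.5 -1.7]
```

```bash
cd pics; python3 -c "
import cv2,numpy as np
a=cv2.imread('ov_top.png');b=cv2.imread('ov_sc.png');print(a.shape,b.shape)"
```

```text
(324, 792, 3) (560, 640, 3)
```

View pics/ov_top.png

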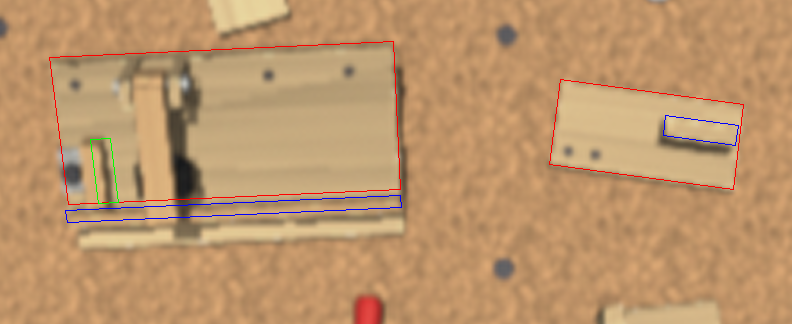

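View pics/ov_sc.png

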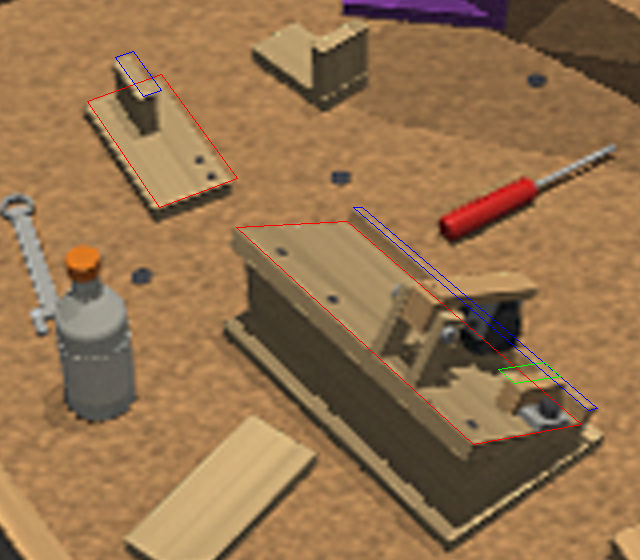

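drive_tool(moves=[[0,[0,0,-5],0],[0,[57,-60,-6],11],[0,[57,-60,-6],11],[0,[57,-60,-6],11],[0,[57,-60,-6],11],[0,[57,-60,-6],11],[0,[57,-60,-6],11],[0,[57,-60,-6],11],[0,[57,-60,-6],11],[0,[57,-60,-6],11],[0,[57,-60,-6],11],[0,[57,-60,-6],11]])

```text
clock: 2.85
eef_pos: [490.9, -3.6, 253.1]
tcp_rot: [3.141, -0.001, 0.058]
contact_force: [0.3, -0.6, 0.3]
opening: 1.003
```

drive_tool(moves=[[0,[5,-6,0],0],[0,[7.6,-12,0],0],[0,[7.6,-12,0],0],[0,[7.6,-12,0],0]])

```text
clock: 3.35
eef_pos: [559.8, 121.4, 252.8]
tcp_rot: [3.141, -0.0, 0.06]
contact_force: [0.4, -1.0, -0.2]
opening: 0.999
```

```bash
cat > snap.py <<'E'
import sys
from rig import r
from h import *
def snap(cam,tag):
    s=r.sense(); f=r.grab_frame(cam); f['sense']=s; pickle.dump(f,open(f'{tag}.pkl','wb')); cv2.imwrite(f'pics/{tag}.png',f['color'][:,:,::-1]); return f
if __name__=='__main__':
    f=snap(sys.argv[1],sys.argv[2]); s=f['sense']; print(s['clock'],s['eef_pos'].round(1),s['tcp_rot'].round(4),s['contact_force'].round(1),round(s['opening'],3))
E
python3 snap.py wrist w1
```

```text
3.35 [559.8 121.4 252.8] [ 3.141e+00 -3.000e-04  6.010e-02] [ 0.4 -1.  -0.2] 0.999
```

View pics/w1.png

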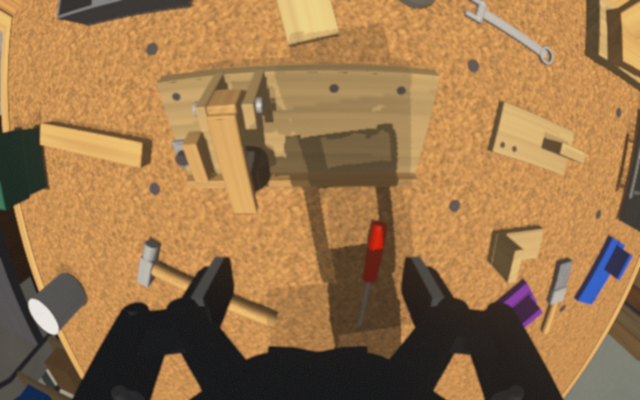

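Run:
```python
from h import *
f=pickle.load(open('w1.pkl','rb'))
a=f['color'][55:225,150:350];cv2.imwrite('pics/w1a.png',cv2.resize(a,None,fx=3.5,fy=3.5,interpolation=cv2.INTER_CUBIC)[:,:,::-1])
a=f['color'][55:205,400:600];cv2.imwrite('pics/w1b.png',cv2.resize(a,None,fx=4,fy=4,interpolation=cv2.INTER_CUBIC)[:,:,::-1])
```

```text
(no output)
```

View pics/w1a.png

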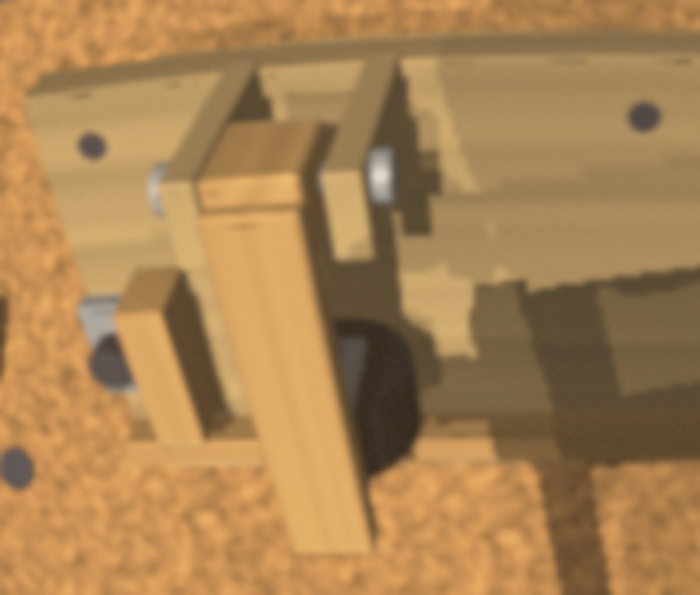

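View pics/w1b.png

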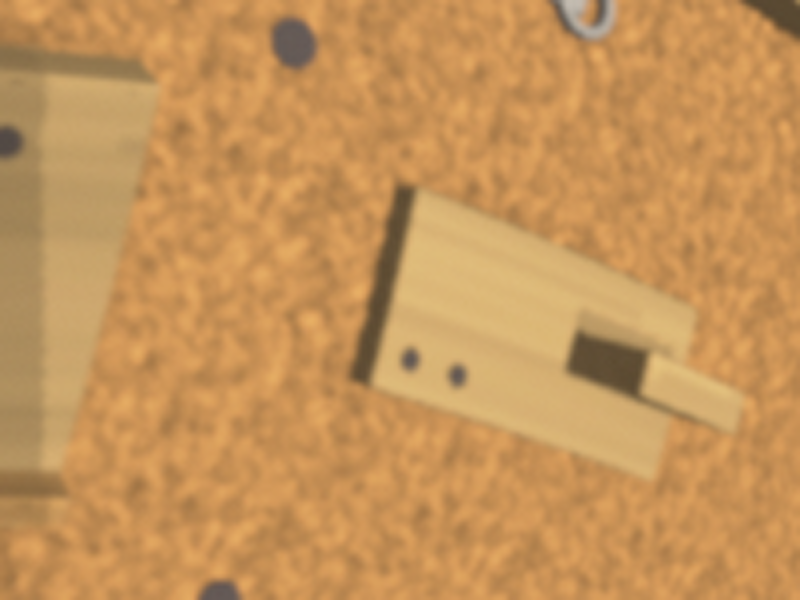

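```bash
cat > fit1.py <<'E'
from h import *
from scipy.optimize import least_squares
f=pickle.load(open('w1.pkl','rb'));W=wpose(f)
A=lambda u,v:(150+(u+.5)/3.5-.5,55+(v+.5)/3.5-.5); B=lambda u,v:(400+(u+.5)/4-.5,55+(v+.5)/4-.5)
obs=[(A(28,95),(75,150,0)),(B(157,82),(75,-150,0)),(B(64,472),(-63,-150,0)),(B(65,494),(-63,-150,14)),(A(130,440),(-63,150,14))]
st=[(A(118,317),(7,18,26)),(A(163,308),(7,0,26)),(A(203,440),(-53,0,26)),(A(160,443),(-53,18,26))]
def res(p):
    T=deckT(*p[:3]); return np.concatenate([wproj(f,T[:3,:3]@np.array(q)+T[:3,3],W)-uv for uv,q in obs]+[wproj(f,T[:3,:3]@(np.array(q)+[0,p[3],0])+T[:3,3],W)-uv for uv,q in st])
s=least_squares(res,[604,148,.06,100],loss='soft_l1');print(s.x.round(3));print(res(s.x).reshape(-1,2).round(1).tolist())
s2=least_squares(lambda p:res(np.r_[p,100])[:10],[604,148,.06]);print('deck only',s2.x)
bb=[(B(415,187),(40,85,18)),(B(370,386),(-40,85,18)),(B(655,481),(-40,-85,18)),(B(697,312),(40,-85,18)),(B(744,396),(9,-75,68)),(B(736,433),(-9,-75,68)),(B(640,398),(-9,-10,68)),(B(650,354),(9,-10,68)),(B(352,380),(-40,85,0)),(B(400,184),(40,85,0))]
def bp(p,q): c,s_=np.cos(p[2]),np.sin(p[2]); return np.array([p[0]+c*q[0]-s_*q[1],p[1]+s_*q[0]+c*q[1],q[2]])
rb=lambda p:np.concatenate([wproj(f,bp(p,q),W)-uv for uv,q in bb])
b=least_squares(rb,[625,-224,-.1],loss='soft_l1');print(b.x,rb(b.x).reshape(-1,2).round(1).tolist())
print('web',bp(b.x,(0,-42.5,48)))
pickle.dump((s.x,b.x),open('fit.pkl','wb'))
E
python3 fit1.py
```

```text
[6.05776e+02 1.46403e+02 6.60000e-02 1.10400e+02]
[[-1.6, -0.2], [1.6, 0.2], [-0.3, -1.3], [1.9, 0.8], [-1.6, 0.3], [-1.8, -1.5], [-0.1, 0.2], [1.3, 0.8], [0.3, 0.2]]
deck only [6.05612386e+02 1.46484960e+02 6.56305679e-02]
[ 6.24051924e+02 -2.31884576e+02 -1.26994096e-01] [[1.1, -0.1], [0.2, 0.5], [-0.5, 0.5], [0.5, -0.4], [0.7, -0.3], [-0.2, 1.1], [0.0, -0.3], [0.5, -0.6], [-1.0, -0.1], [-1.4, 0.1]]
web [ 618.66917018 -274.0423271    48.        ]
```

drive_tool(moves=[[0,[1,6,0],5],[0,[3.5,39.8,0],10.7],[0,[3.5,39.8,0],10.7],[0,[3.5,39.8,0],10.7],[0,[3.5,39.8,0],10.7],[0,[3.5,39.8,0],10.7],[0,[3.5,39.8,0],10.7],[0,[3.5,39.8,0],10.7],[0,[3.5,39.8,6],10.7],[0,[3.5,39.8,12],10.7],[0,[3.5,39.8,12],10.7]])

```text
clock: 4.78
eef_pos: [613.9, -272.2, 129.0]
tcp_rot: [-3.139, 0.009, -0.127]
contact_force: [0.3, 0.5, 1.4]
opening: 1.0
```

```bash
python3 snap.py wrist w2
```

```text
4.775 [ 613.9 -272.2  129. ] [-3.1394  0.0088 -0.1269] [0.3 0.5 1.4] 1.0
```

View pics/w2.png

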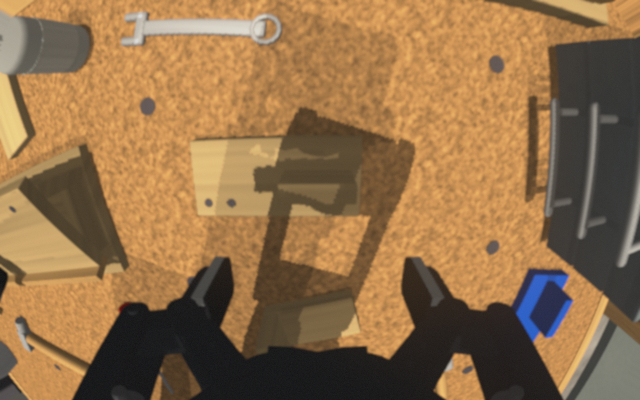

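Run:
```python
from h import *
f=pickle.load(open('w2.pkl','rb'));W=wpose(f)
d,b=pickle.load(open('fit.pkl','rb'))
k=4
im=cv2.resize(f['color'],None,fx=k,fy=k,interpolation=cv2.INTER_CUBIC)[:,:,::-1].copy()
def bp(p,q): c,s_=np.cos(p[2]),np.sin(p[2]); return np.array([p[0]+c*q[0]-s_*q[1],p[1]+s_*q[0]+c*q[1],q[2]])
def L(q,c): cv2.polylines(im,[np.array([wproj(f,bp(b,x),W)*k+k/2-.5 for x in q]).astype(np.int32)],True,c,1)
L([(40,85,18),(-40,85,18),(-40,-85,18),(40,-85,18)],(0,0,255));L([(9,-10,68),(-9,-10,68),(-9,-75,68),(9,-75,68)],(255,0,0))
cv2.imwrite('pics/w2o.png',im[120*k:250*k,180*k:375*k])
```

```text
(no output)
```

View pics/w2o.png

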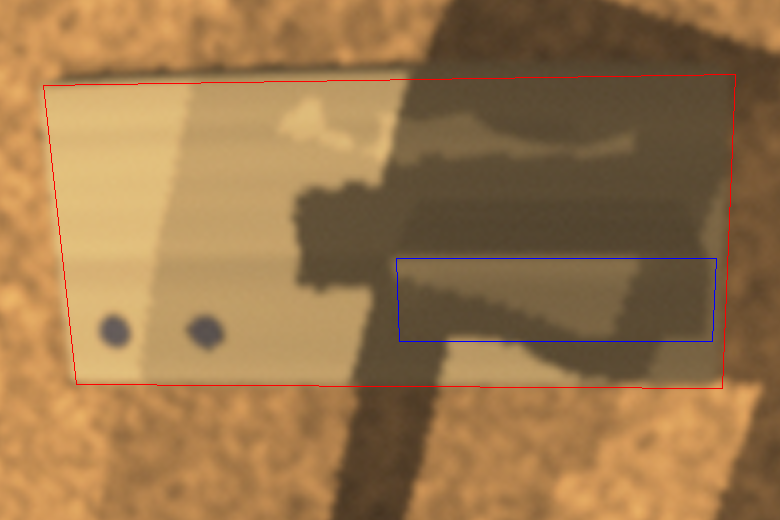

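drive_tool(moves=[[0,[0.5,0.1,0],0],[0,[0.5,0.1,0],0],[0,[0.5,0.1,4],0],[0,[0.5,0.1,8],0],[0,[0.5,0.1,10],0],[0,[0.5,0.1,11.1],0],[0,[0.5,0.1,11.1],0]])

```text
clock: 5.7
eef_pos: [621.3, -275.1, 22.0]
tcp_rot: [-3.141, 0.003, -0.127]
contact_force: [-0.7, -0.1, 1.3]
opening: 1.001
```

```bash
python3 snap.py wrist w3
```

```text
5.7 [ 621.3 -275.1   22. ] [-3.1412e+00  3.0000e-03 -1.2690e-01] [-0.7 -0.1  1.3] 1.001
```

View pics/w3.png

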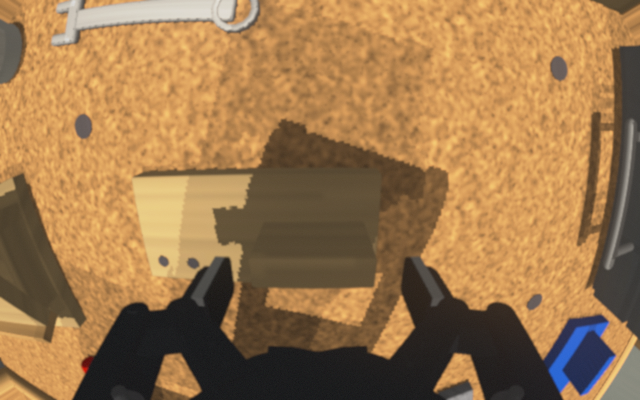

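drive_tool(moves=[[0,[-0.2,-0.1,0.3],0],[0,[-0.2,-0.1,0.3],0]])

```text
clock: 6.0
eef_pos: [620.1, -274.2, 20.3]
tcp_rot: [3.141, 0.001, -0.127]
contact_force: [0.7, -0.3, -0.4]
opening: 1.001
```

```bash
cat > ov.py <<'E'
import sys
from h import *
f=pickle.load(open(sys.argv[1]+'.pkl','rb'));W=wpose(f);print(f['sense']['eef_pos'].round(1))
d,b=pickle.load(open('fit.pkl','rb'))
k=4
im=np.clip(cv2.resize(f['color'],None,fx=k,fy=k,interpolation=cv2.INTER_CUBIC)[:,:,::-1].astype(float)*1.8,0,255).astype(np.uint8)
def bp(p,q): c,s_=np.cos(p[2]),np.sin(p[2]); return np.array([p[0]+c*q[0]-s_*q[1],p[1]+s_*q[0]+c*q[1],q[2]])
def L(q,c): cv2.polylines(im,[np.array([wproj(f,bp(b,x),W)*k+k/2-.5 for x in q]).astype(np.int32)],True,c,1)
L([(40,85,18),(-40,85,18),(-40,-85,18),(40,-85,18)],(0,0,255));L([(9,-10,68),(-9,-10,68),(-9,-75,68),(9,-75,68)],(255,0,0))
cv2.imwrite('pics/ovw.png',im[160*k:300*k,220*k:420*k])
E
python3 snap.py wrist w4; python3 ov.py w4
```

```text
6.0 [ 620.1 -274.2   20.3] [ 3.1414e+00  1.2000e-03 -1.2690e-01] [ 0.7 -0.3 -0.4] 1.001
[ 620.1 -274.2   20.3]
```

View pics/ovw.png

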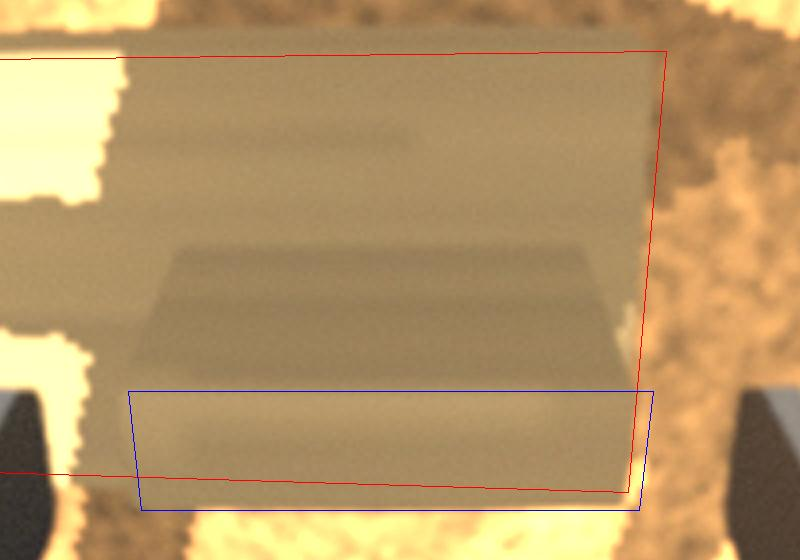

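drive_tool(moves=[[1,[-0.1,0,0.2],0],[1,[-0.1,0,0.2],0],[1,[-0.1,0,0.2],0],[1,[-0.1,0,0.2],0],[1,[-0.1,0,0.2],0]], grip_force=45)

```text
clock: 6.68
eef_pos: [619.1, -273.9, 18.8]
tcp_rot: [-3.142, 0.001, -0.127]
contact_force: [-2.1, 1.3, 5.3]
opening: 0.739
```

```bash
python3 snap.py wrist w5; python3 ov.py w5
```

```text
6.675 [ 619.1 -273.9   18.8] [-3.1415e+00  1.2000e-03 -1.2690e-01] [-2.1  1.3  5.3] 0.739
[ 619.1 -273.9   18.8]
```

View pics/w5.png

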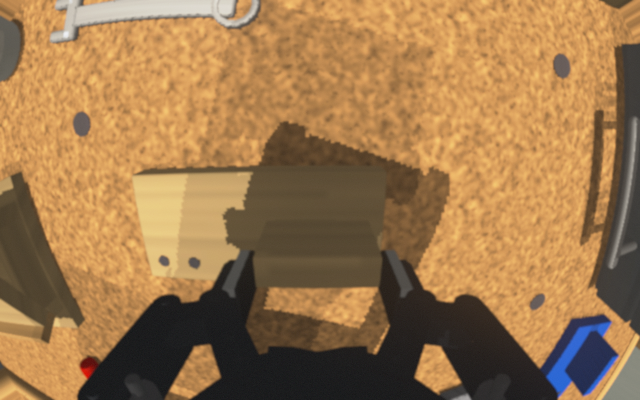

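drive_tool(moves=[[1,[0,0,-1.5],0],[1,[0,0,-5],0],[1,[0,0,-10],0],[1,[0,0,-15],0],[1,[0,0,-15],0]])

```text
clock: 7.35
eef_pos: [622.1, -275.2, 174.5]
tcp_rot: [3.139, -0.007, -0.127]
contact_force: [0.2, 0.1, -2.9]
opening: 0.74
```

```bash
python3 snap.py wrist w6; python3 snap.py scene s6
```

```text
7.35 [ 622.1 -275.2  174.5] [ 3.139  -0.0071 -0.1269] [ 0.2  0.1 -2.9] 0.74
7.4 [ 620.4 -274.5  171.5] [ 3.1404e+00 -2.8000e-03 -1.2690e-01] [-0.5  1.  -3.5] 0.743
```

View pics/w6.png

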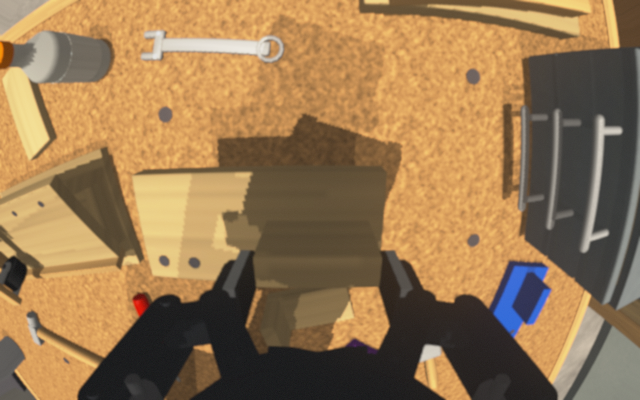

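View pics/s6.png

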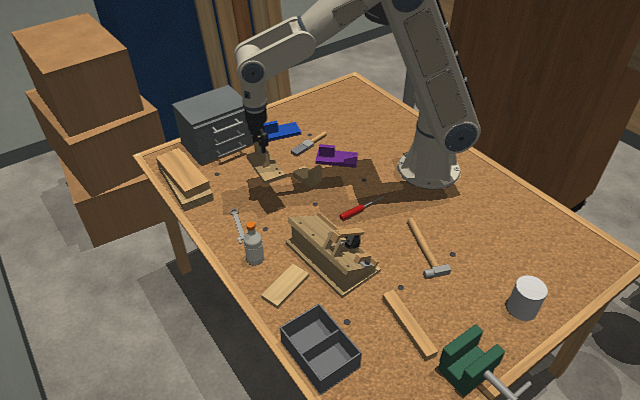

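drive_tool(moves=[[1,[-0.5,-3,0],-1],[1,[-1.3,-7,0],-3],[1,[-2,-12,0],-5],[1,[-3,-17,0],-7],[1,[-4,-21,0],-9],[1,[-5,-25,0],-11.1],[1,[-5.5,-28,0],-11.1],[1,[-5.9,-30,0],-11.1],[1,[-5.9,-30,0],-11.1],[1,[-5.9,-30,1],-11.1],[1,[-5.9,-30,2],-11.1],[1,[-5.9,-30,2],-11.1]])

```text
clock: 8.95
eef_pos: [597.6, 30.3, 147.8]
tcp_rot: [3.141, 0.003, 0.066]
contact_force: [-0.2, 0.6, -3.0]
opening: 0.735
```

```bash
python3 snap.py wrist w7; python3 snap.py top t7;  python3 - <<'E'
from h import *
f=pickle.load(open('w7.pkl','rb'));W=wpose(f)
# bracket in tool frame: axis at TCP; bracket pose in world level
s=f['sense'];k=2
g=pickle.load(open('t7.pkl','rb'))
cv2.imwrite('pics/t7z.png',cv2.resize(g['color'][100:240,200:420],None,fx=3.5,fy=3.5,interpolation=cv2.INTER_CUBIC)[:,:,::-1])
E
```

```text
8.95 [597.6  30.3 147.8] [3.1415 0.0032 0.0657] [-0.2  0.6 -3. ] 0.735
9.0 [598.1  30.5 148.5] [3.1415e+00 2.0000e-03 6.6000e-02] [ 0.2 -0.2 -3.5] 0.739
```

View pics/w7.png

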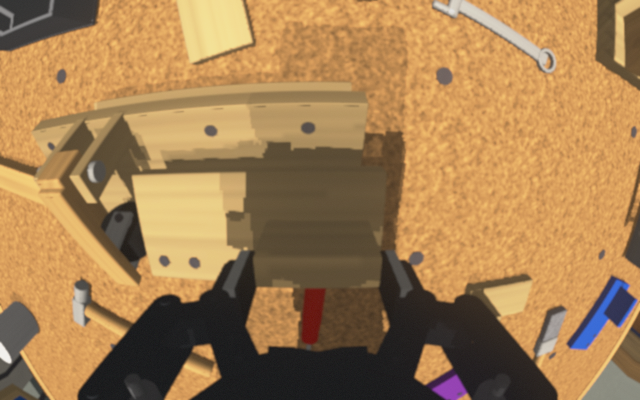

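View pics/t7z.png

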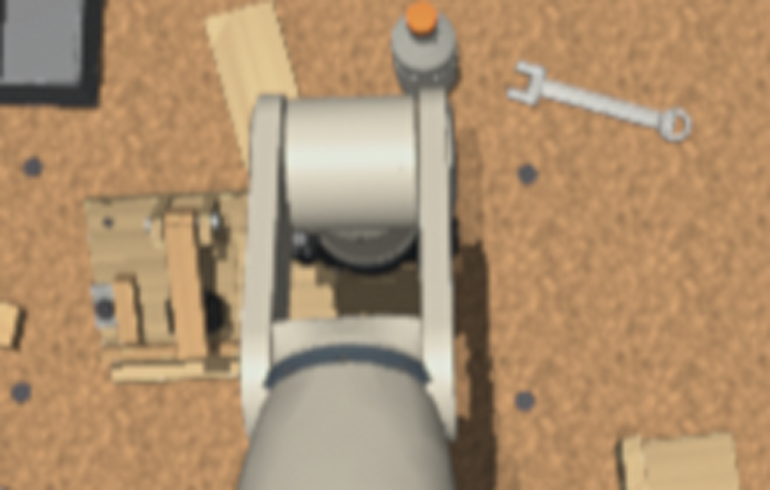

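drive_tool(moves=[[1,[0.1,0,1],0],[1,[0.1,0,2],0],[1,[0.1,0,2.4],0],[1,[0.1,0,2.6],0],[1,[0.1,0,2.6],0]])

```text
clock: 9.68
eef_pos: [599.5, 30.7, 123.0]
tcp_rot: [3.141, 0.001, 0.066]
contact_force: [0.4, -0.5, -2.8]
opening: 0.738
```

drive_tool(moves=[[1,[0,0,0.2],0],[1,[0,0,0.35],0],[1,[0,0,0.35],0]], grip_force=30)

```text
clock: 10.05
eef_pos: [599.4, 30.7, 119.4]
tcp_rot: [3.141, 0.001, 0.066]
contact_force: [0.1, 0.1, -3.2]
opening: 0.736
```

drive_tool(moves=[[1,[0,0,0.15],0],[1,[0,0,0.25],0],[1,[0,0,0.25],0]])

```text
clock: 10.42
eef_pos: [598.6, 30.6, 118.3]
tcp_rot: [3.141, 0.003, 0.066]
contact_force: [-8.5, -1.4, 14.0]
opening: 0.743
```

Run:
```python
import numpy as np
R=62.5
def axis(th,e):
    phi=np.radians(80.2-th); a=e-R*np.cos(phi); p=R*np.sin(phi)
    c,s=np.cos(np.pi/6),.5
    return np.array([a*c-p*s, 85+a*s+p*c])
s0=axis(0,30)
for th,e in [(0,30),(0,28),(4,26),(8,24),(12,22.5),(16,21),(20,20),(25,19),(30,18),(30,17)]:
    x=axis(th,e); print(th,e,x.round(1),(x-s0).round(1))
```

```text
0 30 [-14. 148.] [0. 0.]
0 28 [-15.8 147. ] [-1.7 -1. ]
4 26 [-20.7 143.1] [-6.7 -4.9]
8 24 [-25.5 139. ] [-11.5  -9. ]
12 22.5 [-29.6 134.9] [-15.6 -13.1]
16 21 [-33.5 130.6] [-19.5 -17.4]
20 20 [-36.7 126.4] [-22.7 -21.6]
25 19 [-40.1 121.1] [-26.1 -26.9]
30 18 [-43.1 115.6] [-29.  -32.4]
30 17 [-43.9 115.1] [-29.9 -32.9]
```

drive_tool(moves=[[1,[-0.3,0,0.2],0],[1,[-0.6,0,0.5],0],[1,[-0.9,0,0.75],0],[1,[-1.15,0,1.0],0],[1,[-1.15,0,1.0],0]])

```text
clock: 11.05
eef_pos: [586.8, 29.7, 109.7]
tcp_rot: [3.141, 0.002, 0.066]
contact_force: [-7.9, -2.0, 16.2]
opening: 0.742
```

```bash
python3 snap.py wrist w8
```

```text
11.05 [586.8  29.7 109.7] [3.1413e+00 2.4000e-03 6.6200e-02] [-7.9 -2.  16.2] 0.742
```

View pics/w8.png

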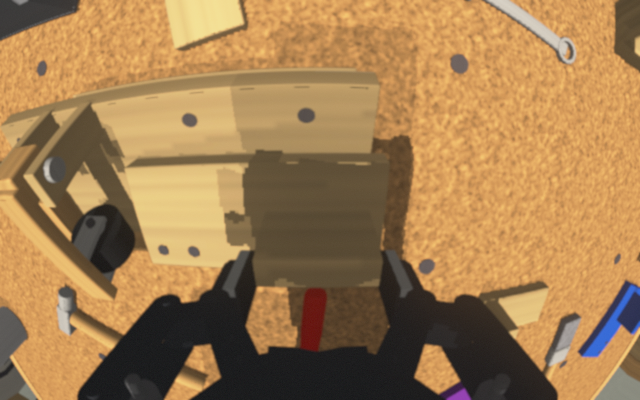

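drive_tool(moves=[[1,[-0.35,0,0.45],0],[1,[-0.7,0,0.9],0],[1,[-1.05,0,1.35],0],[1,[-1.05,0,1.35],0]])

```text
clock: 11.6
eef_pos: [575.0, 28.9, 96.7]
tcp_rot: [3.141, 0.004, 0.066]
contact_force: [-8.2, -1.1, 12.7]
opening: 0.739
```

```bash
python3 snap.py wrist w9
```

```text
11.6 [575.   28.9  96.7] [3.1413 0.0043 0.066 ] [-8.2 -1.1 12.7] 0.739
```

View pics/w9.png

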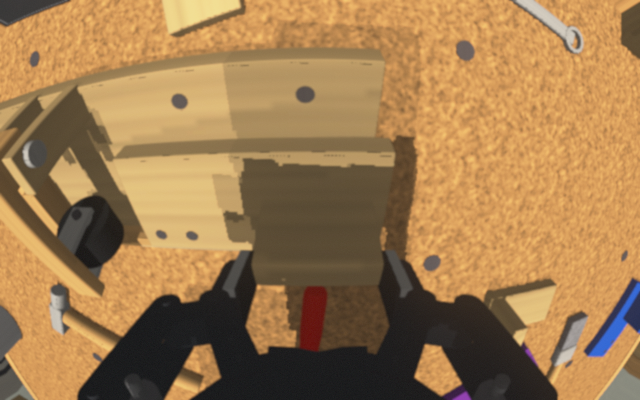

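drive_tool(moves=[[1,[-0.2,0,0.4],0],[1,[-0.4,0,0.8],0],[1,[-0.5,0,1.1],0],[1,[-0.5,0,1.1],0]])

```text
clock: 12.15
eef_pos: [568.1, 28.6, 86.6]
tcp_rot: [-3.141, 0.008, 0.065]
contact_force: [-12.0, -1.7, 13.9]
opening: 0.74
```

```bash
python3 snap.py wrist w10
```

```text
12.15 [568.1  28.6  86.6] [-3.1413  0.0076  0.0654] [-12.   -1.7  13.9] 0.74
```

View pics/w10.png

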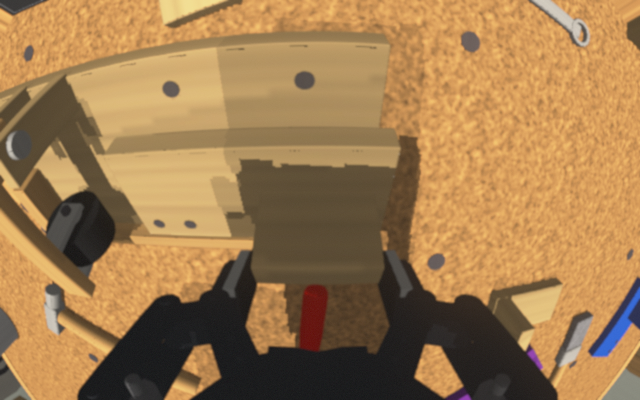

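```bash
cat > ovd.py <<'E'
import sys
from h import *
tag,yc,S=sys.argv[1],float(sys.argv[2]),float(sys.argv[3]);roi=[int(x) for x in sys.argv[4:8]];k=4
xc=float(sys.argv[8]) if len(sys.argv)>8 else -23
f=pickle.load(open(tag+'.pkl','rb'));W=wpose(f);d,b=pickle.load(open('fit.pkl','rb'));T=deckT(*d[:3])
im=np.clip(cv2.resize(f['color'],None,fx=k,fy=k,interpolation=cv2.INTER_CUBIC)[:,:,::-1].astype(float)*1.3,0,255).astype(np.uint8)
def L(q,c): cv2.polylines(im,[np.array([wproj(f,T[:3,:3]@np.array(x,float)+T[:3,3],W)*k+k/2-.5 for x in q]).astype(np.int32)],True,c,1)
B=lambda pts:[(x+xc,y+yc,z) for x,y,z in pts]
L([(75,-150,0),(75,150,0),(-63,150,0),(-63,-150,0)],(0,255,0)); L([(-63,-150,14),(-63,150,14),(-75,150,14),(-75,-150,14)],(0,255,0))
L([(7,S,26),(7,S+18,26),(-53,S+18,26),(-53,S,26)],(255,255,0))
L(B([(40,85,18),(-40,85,18),(-40,-85,18),(40,-85,18)]),(0,0,255));L(B([(40,85,0),(40,-85,0),(40,-85,18),(40,85,18)]),(0,0,255))
L(B([(9,-10,68),(-9,-10,68),(-9,-75,68),(9,-75,68)]),(255,0,0))
u0,v0,u1,v1=[x*k for x in roi];cv2.imwrite('pics/ovd_%s.png'%tag,im[v0:v1,u0:u1])
s=f['sense'];p=T[:3,:3].T@(s['eef_pos']-T[:3,3]);print('tcp in deck',p.round(1))
E
python3 ovd.py w10 -74 110 210 110 410 250
```

```text
tcp in deck [ -38.4 -115.1   24. ]
```

View pics/ovd_w10.png

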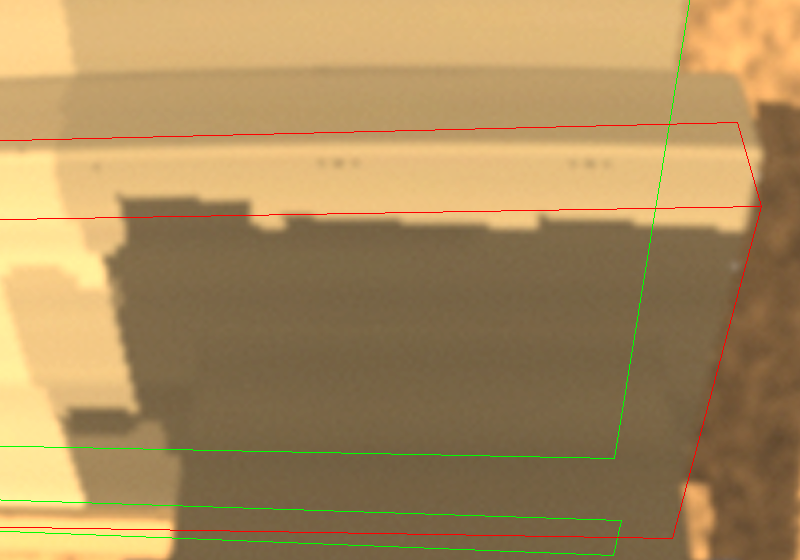

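Run:
```python
from h import *
f=pickle.load(open('w10.pkl','rb'))
a=(255*(f['color'][120:300,95:415]/255.)**.5).astype(np.uint8)
cv2.imwrite('pics/w10g.png',cv2.resize(a,None,fx=2.5,fy=2.5,interpolation=cv2.INTER_CUBIC)[:,:,::-1])
```

```text
(no output)
```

View pics/w10g.png

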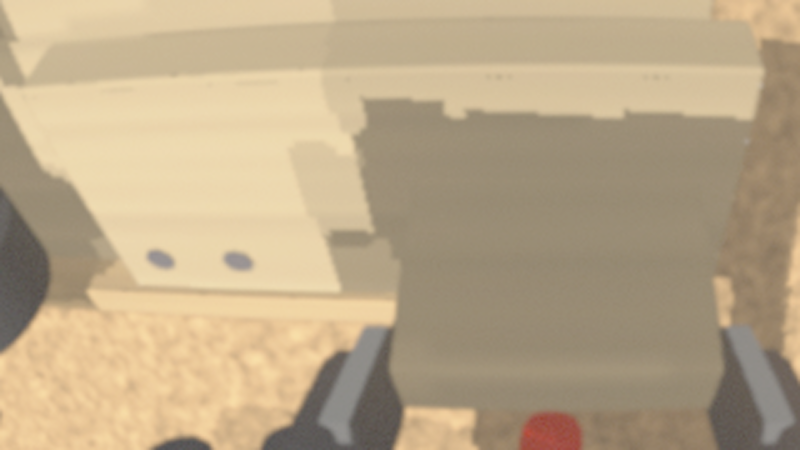

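```bash
cat > fit2.py <<'E'
from h import *
from scipy.optimize import least_squares
def fitb(tag,obs,yc=-74):
    f=pickle.load(open(tag+'.pkl','rb'));W=wpose(f);d,_=pickle.load(open('fit.pkl','rb'));T=deckT(*d[:3])
    def P(p,q): return T[:3,:3]@(Ro.from_euler('yxz',p[3:]).as_matrix()@np.array(q,float)+p[:3])+T[:3,3]
    res=lambda p:np.concatenate([wproj(f,P(p,q),W)-uv for uv,q in obs])
    s=least_squares(res,[-20,yc,0,0.05,0,0],loss='soft_l1')
    print(tag,'xyz',s.x[:3].round(1),'tilt deg (y,x,z)',np.degrees(s.x[3:]).round(1));print(res(s.x).reshape(-1,2).round(1).tolist())
E
python3 - <<'E'
from fit2 import *
A=lambda u,v:(95+(u+.5)/2.5-.5,120+(v+.5)/2.5-.5)
fitb('w10',[(A(18,92),(40,85,18)),(A(30,80),(40,85,0)),(A(135,284),(-40,85,18)),(A(765,68),(40,-85,18)),(A(750,22),(40,-85,0)),(A(720,360),(9,-75,68)),(A(722,403),(-9,-75,68)),(A(392,358),(9,-10,68)),(A(402,403),(-9,-10,68))])
E
```

```text
w10 xyz [-13.8 -72.2  -0.7] tilt deg (y,x,z) [-0.6  1.1 -0.6]
[[-0.6, -0.6], [6.8, -15.1], [0.5, 0.5], [-0.6, 0.3], [-1.5, -1.9], [3.4, 0.5], [-4.1, -0.7], [-0.3, 2.9], [1.4, 0.9]]
```

drive_tool(moves=[[1,[0,0,-0.08],0],[1,[-0.3,0,0.09],0],[1,[-0.6,0,0.26],0],[1,[-0.8,0,0.38],0],[1,[-0.8,0,0.38],0]])

```text
clock: 12.82
eef_pos: [559.7, 28.1, 82.6]
tcp_rot: [-3.141, 0.008, 0.065]
contact_force: [0.1, -0.7, 2.0]
opening: 0.741
```

```bash
python3 snap.py wrist w11
python3 - <<'E'
from h import *
f=pickle.load(open('w11.pkl','rb'))
a=(255*(f['color'][110:290,95:415]/255.)**.5).astype(np.uint8)
cv2.imwrite('pics/w11g.png',cv2.resize(a,None,fx=2.5,fy=2.5,interpolation=cv2.INTER_CUBIC)[:,:,::-1])
E
```

```text
12.825 [559.7  28.1  82.6] [-3.1412  0.0081  0.0655] [ 0.1 -0.7  2. ] 0.741
```

View pics/w11g.png

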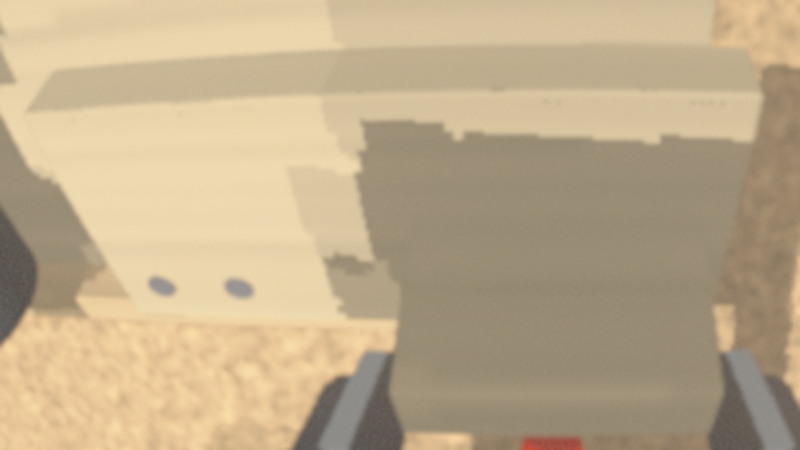

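```bash
python3 - <<'E'
from fit2 import *
A=lambda u,v:(95+(u+.5)/2.5-.5,110+(v+.5)/2.5-.5)
fitb('w11',[(A(28,112),(40,85,18)),(A(58,70),(40,85,0)),(A(140,312),(-40,85,18)),(A(765,95),(40,-85,18)),(A(748,48),(40,-85,0)),(A(720,385),(9,-75,68)),(A(722,430),(-9,-75,68)),(A(392,382),(9,-10,68)),(A(402,430),(-9,-10,68))])
E
python3 ovd.py w11 -73 110 210 110 410 250 -23; cp pics/ovd_w11.png pics/x11.png
```

```text
w11 xyz [-25.4 -73.   -0.3] tilt deg (y,x,z) [ 2.   0.2 -0.3]
[[-0.2, -0.2], [0.4, -1.3], [0.4, 0.8], [-0.4, 0.2], [-0.2, -0.3], [3.6, 0.1], [-3.6, -0.4], [-0.8, 1.4], [1.0, -0.3]]
tcp in deck [ -47.7 -115.    24.8]
```

View pics/x11.png

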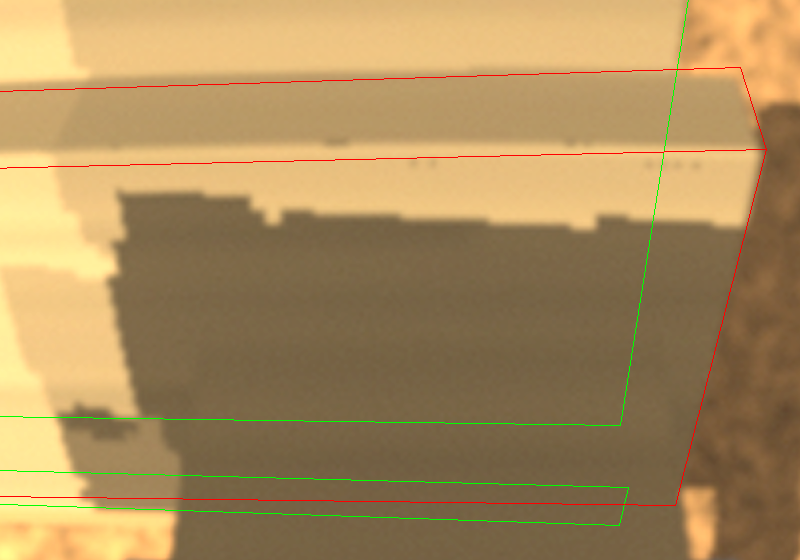

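drive_tool(moves=[[1,[-0.1,0,0.12],0],[1,[-0.2,0,0.25],0],[1,[-0.2,0,0.25],0]])

```text
clock: 13.25
eef_pos: [559.3, 28.1, 81.4]
tcp_rot: [-3.141, 0.005, 0.065]
contact_force: [-0.2, 0.0, 12.9]
opening: 0.741
```

drive_tool(moves=[[1,[0,-0.6,0.05],0],[1,[0,-1.4,0.05],0],[1,[0,-2.0,0.05],0],[1,[0,-2.4,0.05],0],[1,[0,-2.8,0.05],0]], grip_force=70)

```text
clock: 13.88
eef_pos: [557.7, 54.2, 81.8]
tcp_rot: [3.139, 0.005, 0.066]
contact_force: [-3.3, -12.4, 11.3]
opening: 0.737
```

drive_tool(moves=[[1,[0,-0.5,0.05],0],[1,[0,-1.0,0.05],0],[1,[0,-1.5,0.05],0],[1,[0,-2.0,0.05],0],[1,[0,-2.0,0.05],0]])

```text
clock: 14.5
eef_pos: [557.0, 69.2, 82.6]
tcp_rot: [3.132, 0.004, 0.068]
contact_force: [-2.8, -28.4, 17.4]
opening: 0.733
```

```bash
python3 snap.py wrist w12; python3 snap.py scene s12
python3 - <<'E'
from h import *
f=pickle.load(open('s12.pkl','rb'))
cv2.imwrite('pics/s12z.png',cv2.resize(f['color'][170:310,230:400],None,fx=4,fy=4,interpolation=cv2.INTER_CUBIC)[:,:,::-1])
E
```

```text
14.5 [557.   69.2  82.6] [3.1321 0.0043 0.0677] [ -2.8 -28.4  17.4] 0.733
14.55 [556.9  69.3  82.6] [3.1323 0.0043 0.0676] [ -2.9 -27.4  17.8] 0.732
```

View pics/w12.png

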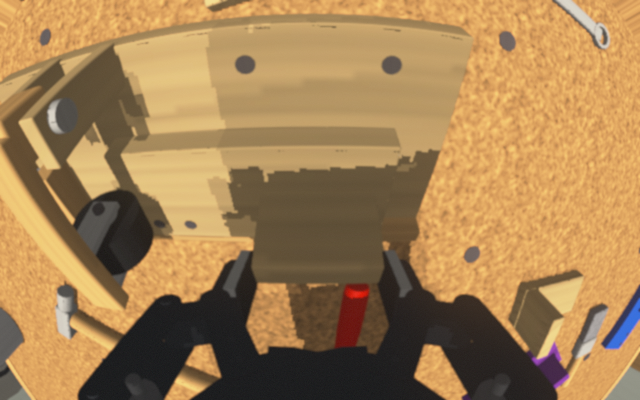

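View pics/s12z.png

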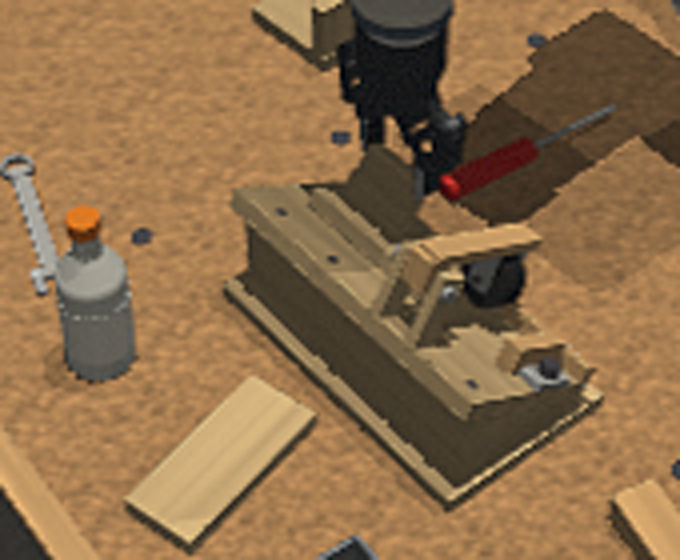

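drive_tool(moves=[[1,[0,-0.5,0],0],[1,[0,-1.0,0],0],[1,[0,-1.3,0],0],[1,[0,-1.5,0],0]])

```text
clock: 15.1
eef_pos: [556.4, 80.0, 83.4]
tcp_rot: [3.126, 0.004, 0.069]
contact_force: [-2.1, -25.0, 15.0]
opening: 0.734
```

```bash
python3 snap.py wrist w13; python3 snap.py scene s13
python3 - <<'E'
from h import *
f=pickle.load(open('s13.pkl','rb'))
cv2.imwrite('pics/s13z.png',cv2.resize(f['color'][170:310,230:400],None,fx=4,fy=4,interpolation=cv2.INTER_CUBIC)[:,:,::-1])
E
```

```text
15.1 [556.4  80.   83.4] [3.1261 0.0041 0.0689] [ -2.1 -25.   15. ] 0.734
15.15 [556.4  80.2  83.4] [3.1263 0.0041 0.0689] [ -2.6 -23.2  14.6] 0.734
```

View pics/w13.png

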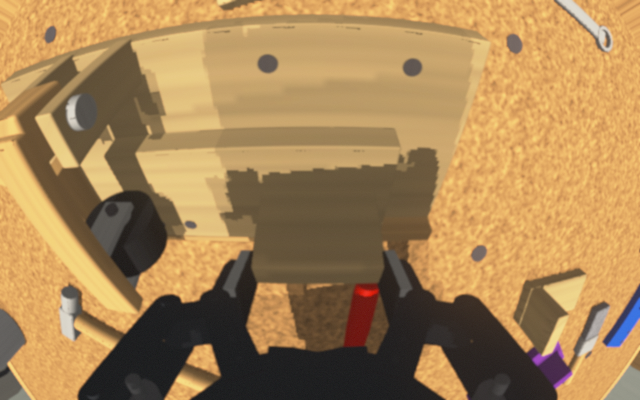

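View pics/s13z.png

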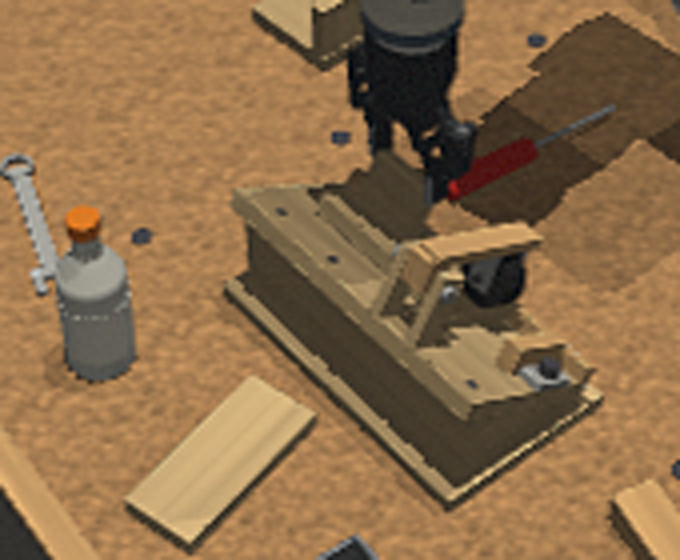

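```bash
python3 ovd.py w13 -23 110 60 100 420 290
python3 - <<'E'
import cv2; a=cv2.imread('pics/ovd_w13.png'); cv2.imwrite('pics/ovd13.png',cv2.resize(a,None,fx=.55,fy=.55,interpolation=cv2.INTER_AREA))
E
```

```text
tcp in deck [-47.2 -63.   25.5]
```

View pics/ovd13.png

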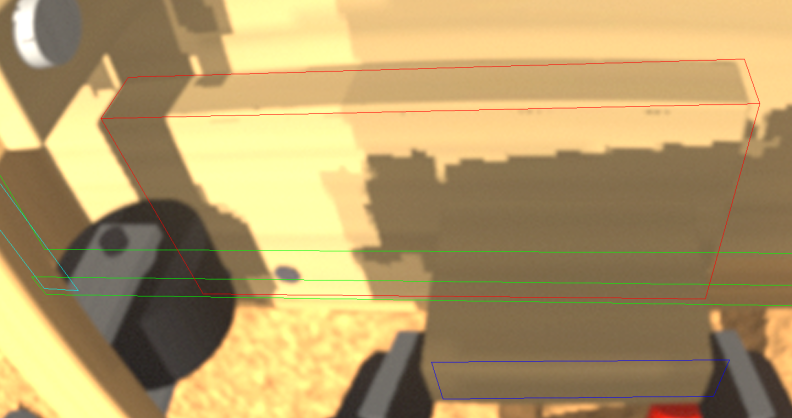

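drive_tool(moves=[[0.6,[0,0.1,0],0],[0,[0,0.1,0],0],[0,[0,0.1,0],0],[0,[0,0.1,-2],0],[0,[0,0.1,-5],0],[0,[0,0.1,-8],0],[0,[0,0.1,-8],0]])

```text
clock: 16.08
eef_pos: [558.1, 80.7, 165.4]
tcp_rot: [3.126, 0.0, 0.069]
contact_force: [-0.1, 0.9, -0.4]
opening: 1.001
```

```bash
python3 snap.py wrist w14; python3 ovd.py w14 -23 110 60 60 420 290
python3 - <<'E'
import cv2; a=cv2.imread('pics/ovd_w14.png'); cv2.imwrite('pics/ovd14.png',cv2.resize(a,None,fx=.55,fy=.55,interpolation=cv2.INTER_AREA))
E
```

```text
16.075 [558.1  80.7 165.4] [3.1264e+00 3.0000e-04 6.9200e-02] [-0.1  0.9 -0.4] 1.001
tcp in deck [ -4.7 -62.4  95.5]
```

View pics/ovd14.png

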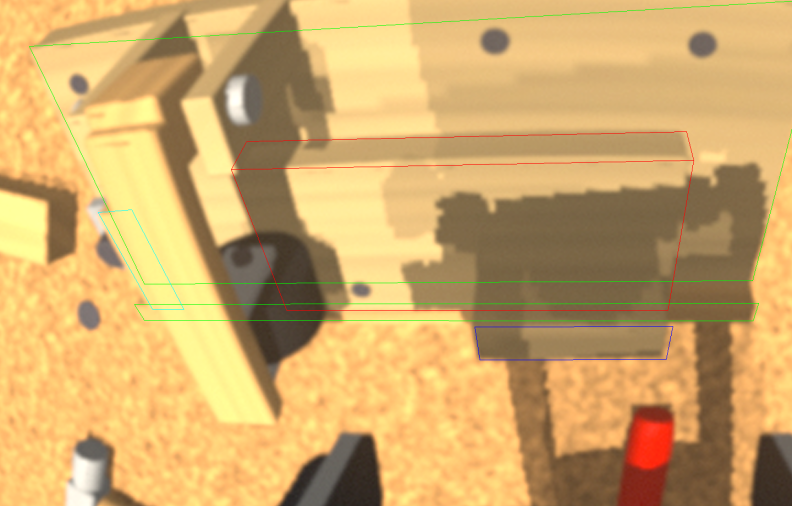

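drive_tool(moves=[[1,[0.6,2,0],0],[1,[1.6,5,0],0],[1,[2.6,6.7,0],0],[1,[2.6,6.7,0],0],[1,[2.6,6.7,3],0],[1,[2.6,6.7,6],0],[1,[2.6,6.7,7.5],0],[1,[2.6,6.7,8.2],0],[1,[2.6,6.7,8.2],0]], grip_force=40)

```text
clock: 17.25
eef_pos: [587.6, 14.4, 83.0]
tcp_rot: [3.126, 0.003, 0.069]
contact_force: [-0.4, -0.3, -0.4]
opening: -0.001
```

```bash
python3 snap.py wrist w15; python3 ovd.py w15 -23 110 60 60 420 290
python3 - <<'E'
import cv2; a=cv2.imread('pics/ovd_w15.png'); cv2.imwrite('pics/ovd15.png',cv2.resize(a,None,fx=.55,fy=.55,interpolation=cv2.INTER_AREA))
E
```

```text
17.25 [587.6  14.4  83. ] [3.1263e+00 2.7000e-03 6.9300e-02] [-0.4 -0.3 -0.4] -0.001
tcp in deck [ -24.2 -130.5   11.6]
```

View pics/w15.png

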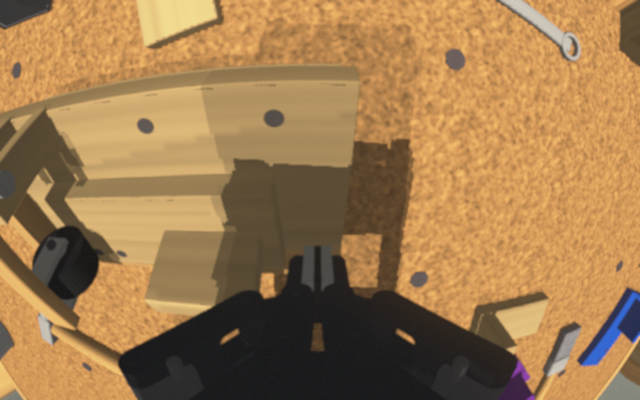

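View pics/ovd15.png

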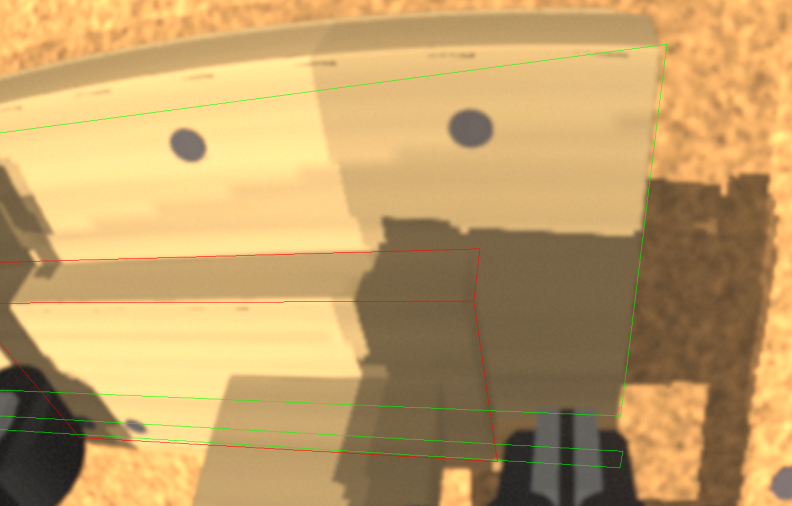

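drive_tool(moves=[[1,[0,0,0.25],0],[1,[0,-0.4,0.25],0],[1,[0,-0.8,0.25],0],[1,[0,-1.2,0.25],0],[1,[0,-1.6,0.25],0],[1,[0,-1.9,0.25],0]])

```text
clock: 18.05
eef_pos: [586.6, 33.7, 80.6]
tcp_rot: [3.126, 0.002, 0.07]
contact_force: [0.4, -0.5, -0.2]
opening: -0.003
```

```bash
python3 snap.py wrist w16;python3 ovd.py w16 -18 110 60 60 420 290
python3 - <<'E'
import cv2; a=cv2.imread('pics/ovd_w16.png'); cv2.imwrite('pics/ovd16.png',cv2.resize(a,None,fx=.55,fy=.55,interpolation=cv2.INTER_AREA))
E
```

```text
18.05 [586.6  33.7  80.6] [3.1263e+00 1.9000e-03 6.9600e-02] [ 0.4 -0.5 -0.2] -0.003
tcp in deck [ -25.1 -111.2    9.4]
```

View pics/ovd16.png

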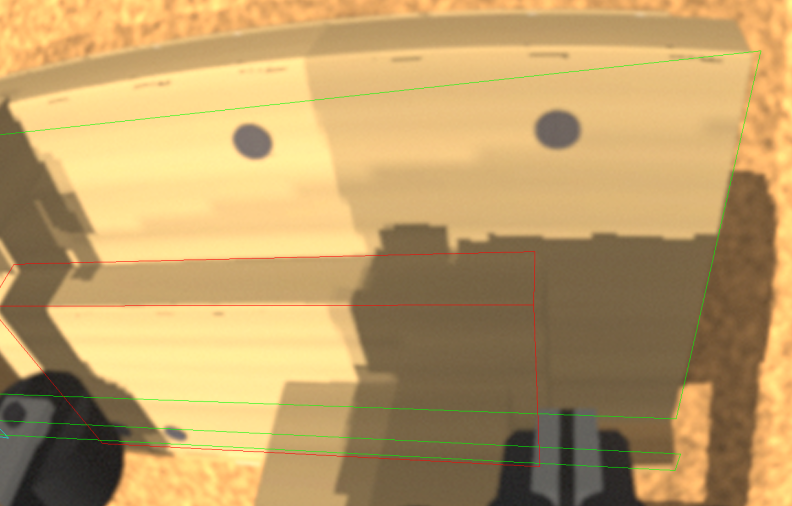

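drive_tool(moves=[[1,[0,-0.2,0.15],0],[1,[0,-0.4,0.15],0],[1,[0,-0.6,0.15],0],[1,[0,-0.8,0.15],0],[1,[0,-1.0,0.15],0]])

```text
clock: 18.73
eef_pos: [585.9, 42.7, 79.0]
tcp_rot: [3.124, 0.002, 0.07]
contact_force: [-0.3, -8.3, -0.3]
opening: -0.004
```

```bash
python3 snap.py wrist w17;python3 ovd.py w17 -18 110 60 60 420 290
python3 - <<'E'
import cv2; a=cv2.imread('pics/ovd_w17.png'); cv2.imwrite('pics/ovd17.png',cv2.resize(a,None,fx=.55,fy=.55,interpolation=cv2.INTER_AREA))
E
```

```text
18.725 [585.9  42.7  79. ] [3.1244e+00 2.2000e-03 7.0400e-02] [-0.3 -8.3 -0.3] -0.004
tcp in deck [ -26.  -102.2    8.1]
```

View pics/ovd17.png

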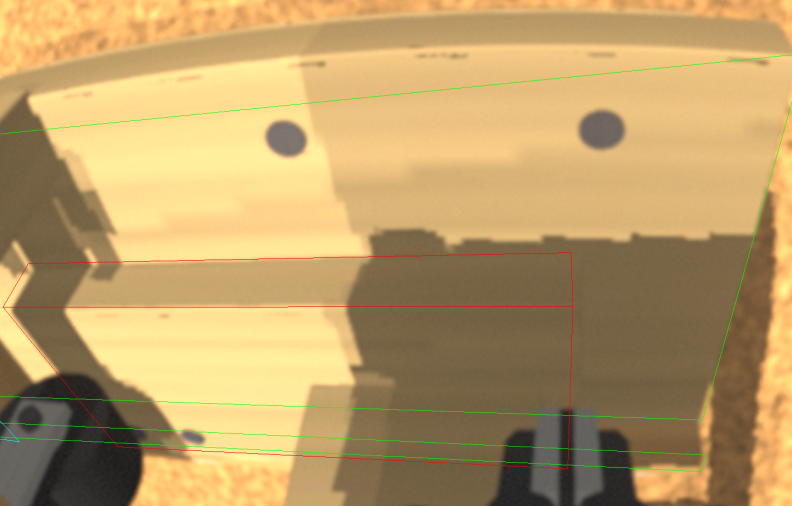

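Run:
```python
from h import *
f=pickle.load(open('w17.pkl','rb'));W=wpose(f)
print('tcp px',wproj(f,f['sense']['eef_pos'],W))
a=(255*(f['color'][150:300,230:410]/255.)**.45).astype(np.uint8)
cv2.imwrite('pics/w17g.png',cv2.resize(a,None,fx=4,fy=4,interpolation=cv2.INTER_CUBIC)[:,:,::-1])
```

```text
tcp px [316.94523257 231.94096267]
```

View pics/w17g.png

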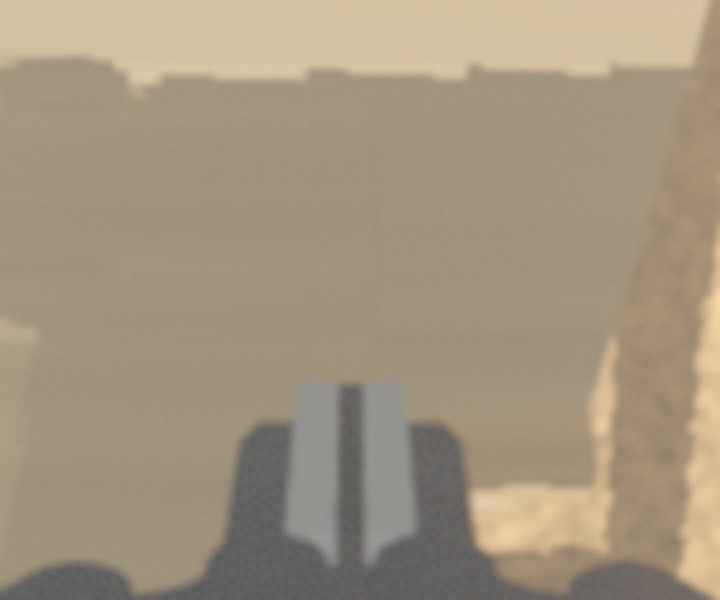

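Run:
```python
from h import *
f=pickle.load(open('w17.pkl','rb'));W=wpose(f);d,_=pickle.load(open('fit.pkl','rb'));T=deckT(*d[:3])
P=lambda q:wproj(f,T[:3,:3]@np.array(q,float)+T[:3,3],W).round(1)
for y in (-108,-105,-102,-99,-96,-93): print(y,P((17,y,18)),P((17,y,0)),P((-23,y,18)))
t=tcpT(f['sense'])
for q in [(0,0,0),(11,0,0),(-11,0,0),(11,0,-13),(0,0,-13),(11,8,0),(11,0,-30)]: print(q,wproj(f,t[:3,:3]@np.array(q,float)+t[:3,3],W).round(1))
f=pickle.load(open('w0.pkl','rb')) if 0 else None
```

```text
-108 [329.7 198.9] [328.4 174.4] [326.8 242.2]
-105 [323.9 198.9] [323.  174.4] [321.9 242.2]
-102 [318.  198.9] [317.5 174.4] [317.  242.2]
-99 [312.1 198.9] [312.1 174.4] [312.1 242.2]
-96 [306.2 198.9] [306.6 174.4] [307.1 242.2]
-93 [300.4 198.9] [301.1 174.4] [302.2 242.2]
(0, 0, 0) [316.9 231.9]
(11, 0, 0) [316.9 215.9]
(-11, 0, 0) [316.9 247.2]
(11, 0, -13) [316.9 224.1]
(0, 0, -13) [316.9 240.9]
(11, 8, 0) [329.7 215.9]
(11, 0, -30) [317.  236.5]
```

Run:
```python
from rig import r
s=r.sense();print(s['clock'],s['qpos'].round(3),s['contact_force'].round(1))
import pickle
for t in ('w1','w10'): print(pickle.load(open(t+'.pkl','rb'))['sense']['qpos'].round(3))
```

```text
18.775 [ 0.081  0.429  1.809 -0.022  0.906  1.595] [-1.  -7.2  0.1]
[ 2.110e-01  2.200e-01  1.681e+00 -1.000e-03  1.240e+00  1.722e+00]
[0.048 0.397 1.841 0.    0.911 1.553]
```

drive_tool(moves=[[1,[0,1.5,0],0],[1,[0,2.8,-3],0],[1,[0,2.8,-7],-9],[1,[0,2.8,-7],-19],[1,[0,2.8,-7],-29],[1,[0,2.8,-7],-39],[1,[0,2.8,-7],-49],[1,[0,2.8,-7],-59],[1,[0,2.8,-7],-69],[1,[0,2.8,-7],-79],[1,[0,2.8,-7],-90],[1,[0,2.8,-7],-90]])

```text
clock: 20.27
eef_pos: [587.9, 15.6, 149.5]
tcp_rot: [-3.139, 0.017, 1.64]
contact_force: [0.5, -0.4, 0.5]
opening: -0.001
```

```bash
python3 snap.py wrist w18;python3 snap.py scene s18;python3 ovd.py w18 -20 110 0 0 640 400
python3 - <<'E'
import cv2; a=cv2.imread('pics/ovd_w18.png'); cv2.imwrite('pics/ovd18.png',cv2.resize(a,None,fx=.31,fy=.31,interpolation=cv2.INTER_AREA))
a=cv2.imread('pics/s18.png'); cv2.imwrite('pics/s18z.png',cv2.resize(a[130:310,210:400],None,fx=3.3,fy=3.3,interpolation=cv2.INTER_CUBIC))
E
```

```text
20.275 [587.9  15.6 149.5] [-3.1394  0.017   1.6397] [ 0.5 -0.4  0.5] -0.001
20.325 [587.9  15.7 149.5] [-3.1394  0.017   1.6371] [ 0.1 -0.4 -1.1] -0.002
tcp in deck [   9.4 -129.4   69. ]
```

View pics/ovd18.png

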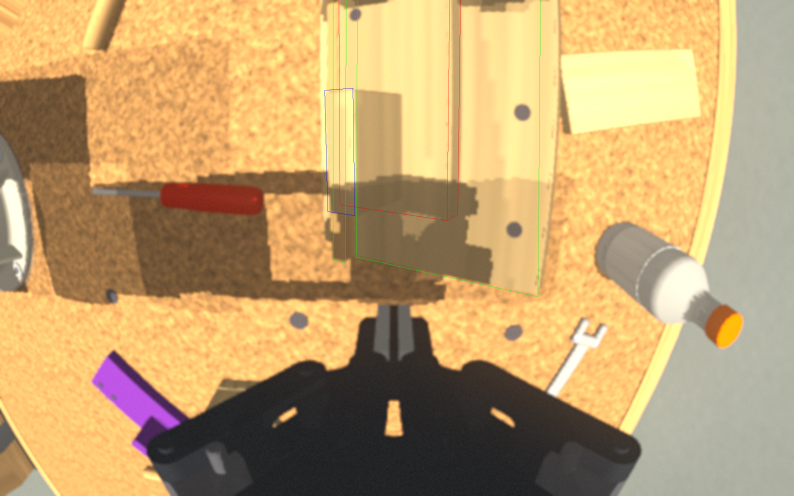

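View pics/s18z.png

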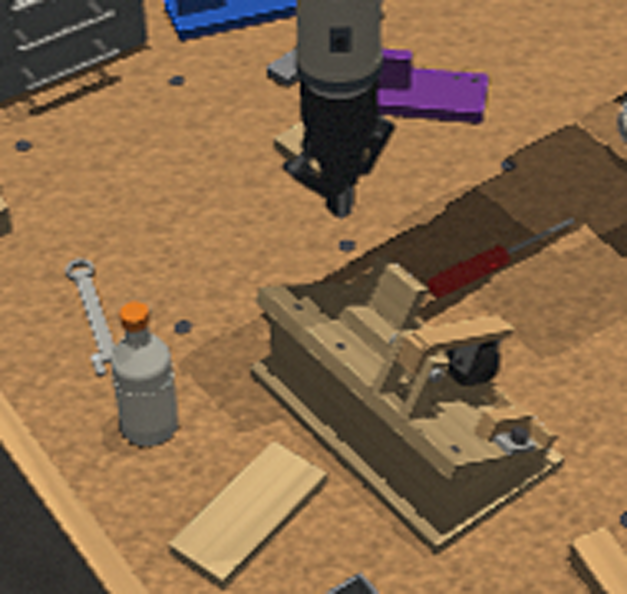

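Run:
```python
from h import *
f=pickle.load(open('s18.pkl','rb'))
for dz in (0,10,20,30,40): print(dz,((proj(f,(587.9,15.7,149.5+dz))-[210,130])*3.3).round())
```

```text
0 [342. 236.]
10 [342. 229.]
20 [342. 222.]
30 [342. 215.]
40 [342. 207.]
```

Run:
```python
from h import *
f=pickle.load(open('s18.pkl','rb'))
for dx in (40,50,60,70):
  print(dx,[((proj(f,(587.9+s*dx,15.7,181.5+dz))-[210,130])*3.3).round().tolist() for s in (1,-1) for dz in (20,40,60,80)])
a=cv2.imread('pics/s18.png'); cv2.imwrite('pics/s18y.png',cv2.resize(a[150:205,285:345],None,fx=10,fy=10,interpolation=cv2.INTER_CUBIC))
```

```text
40 [[309.0, 215.0], [308.0, 200.0], [307.0, 185.0], [307.0, 169.0], [374.0, 183.0], [374.0, 168.0], [374.0, 153.0], [374.0, 138.0]]
50 [[300.0, 219.0], [300.0, 204.0], [299.0, 189.0], [298.0, 173.0], [382.0, 179.0], [382.0, 165.0], [382.0, 149.0], [382.0, 134.0]]
60 [[292.0, 223.0], [291.0, 208.0], [291.0, 193.0], [290.0, 177.0], [389.0, 176.0], [390.0, 161.0], [390.0, 146.0], [390.0, 130.0]]
70 [[283.0, 227.0], [283.0, 212.0], [282.0, 197.0], [281.0, 181.0], [397.0, 172.0], [398.0, 157.0], [398.0, 142.0], [398.0, 127.0]]
```

View pics/s18y.png

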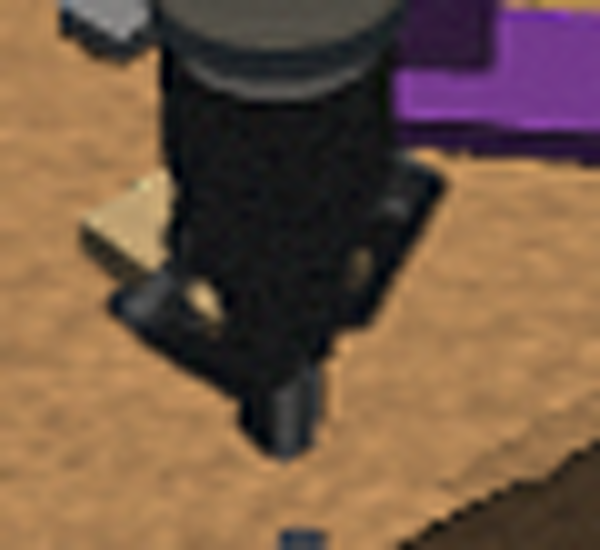

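drive_tool(moves=[[1,[0,0,4],0],[1,[0,0,7],0],[1,[0,0,9],0],[1,[0,0,9.7],0],[1,[0,0,9.7],0]])

```text
clock: 21.0
eef_pos: [587.8, 14.0, 52.5]
tcp_rot: [-3.139, 0.017, 1.635]
contact_force: [0.5, 0.1, 0.1]
opening: 0.002
```

```bash
python3 snap.py wrist w19;python3 ovd.py w19 -20 110 0 0 640 400
python3 - <<'E'
import cv2; a=cv2.imread('pics/ovd_w19.png'); cv2.imwrite('pics/ovd19.png',cv2.resize(a,None,fx=.31,fy=.31,interpolation=cv2.INTER_AREA))
E
```

```text
21.0 [587.8  14.   52.5] [-3.1392  0.017   1.6351] [0.5 0.1 0.1] 0.002
tcp in deck [ -39.3 -130.9  -14.8]
```

View pics/ovd19.png

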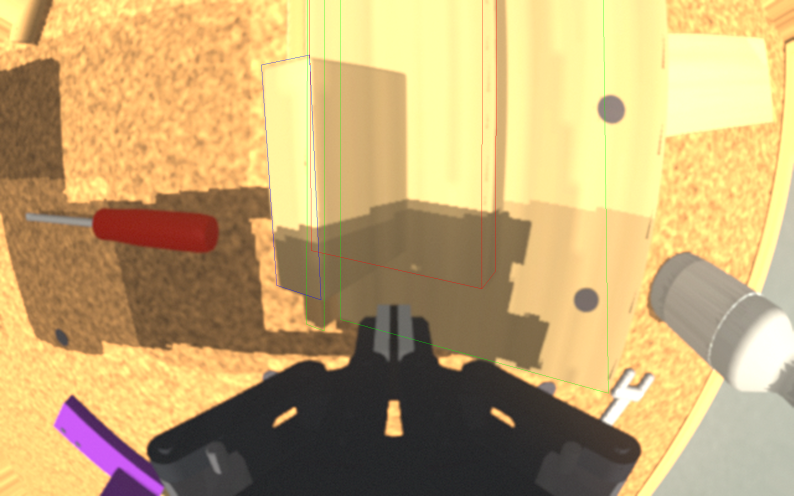

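drive_tool(moves=[[1,[0.4,0,0.3],0],[1,[0.9,0,0.3],0],[1,[1.3,0,0.3],0],[1,[1.6,0,0.3],0],[1,[1.9,0,0.3],0],[1,[2.2,0,0.3],0],[1,[2.5,0,0.3],0]])

```text
clock: 21.92
eef_pos: [586.4, 37.7, 49.8]
tcp_rot: [-3.139, 0.019, 1.636]
contact_force: [-0.5, -8.8, 1.0]
opening: 0.004
```

```bash
python3 snap.py wrist w20;python3 ovd.py w20 -13 110 0 0 640 400
python3 - <<'E'
import cv2; a=cv2.imread('pics/ovd_w20.png'); cv2.imwrite('pics/ovd20.png',cv2.resize(a,None,fx=.31,fy=.31,interpolation=cv2.INTER_AREA))
E
```

```text
21.925 [586.4  37.7  49.8] [-3.1395  0.0191  1.6361] [-0.5 -8.8  1. ] 0.004
tcp in deck [ -40.5 -107.2  -17.3]
```

View pics/ovd20.png

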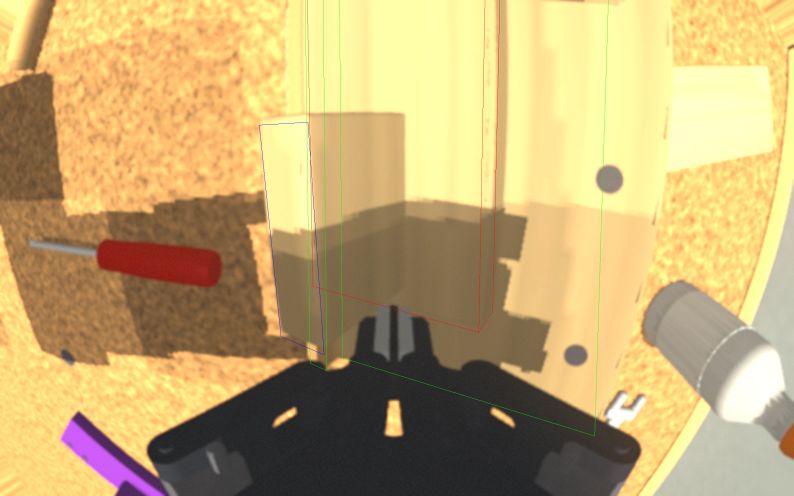

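drive_tool(moves=[[1,[0.4,0,0],0],[1,[0.8,0,0],0],[1,[1.2,0,0],0],[1,[1.6,0,0],0],[1,[2.0,0,0],0],[1,[2.4,0,0],0],[1,[2.7,0,0],0]])

```text
clock: 22.85
eef_pos: [584.1, 63.5, 49.4]
tcp_rot: [-3.138, 0.021, 1.637]
contact_force: [-1.6, -9.4, 3.3]
opening: 0.002
```

drive_tool(moves=[[1,[0.25,0,0],0],[1,[0.45,0,0],0],[1,[0.65,0,0],0]])

```text
clock: 23.22
eef_pos: [583.4, 68.9, 49.4]
tcp_rot: [-3.138, 0.023, 1.638]
contact_force: [-0.9, -7.8, 1.5]
opening: 0.003
```

```bash
python3 snap.py wrist w21;python3 ovd.py w21 20 110 150 0 510 200
python3 - <<'E'
import cv2; a=cv2.imread('pics/ovd_w21.png'); cv2.imwrite('pics/ovd21.png',cv2.resize(a,None,fx=.55,fy=.55,interpolation=cv2.INTER_AREA))
E
```

```text
23.225 [583.4  68.9  49.4] [-3.1378  0.0232  1.6375] [-0.9 -7.8  1.5] 0.003
tcp in deck [-41.5 -75.8 -17.1]
```

View pics/ovd21.png

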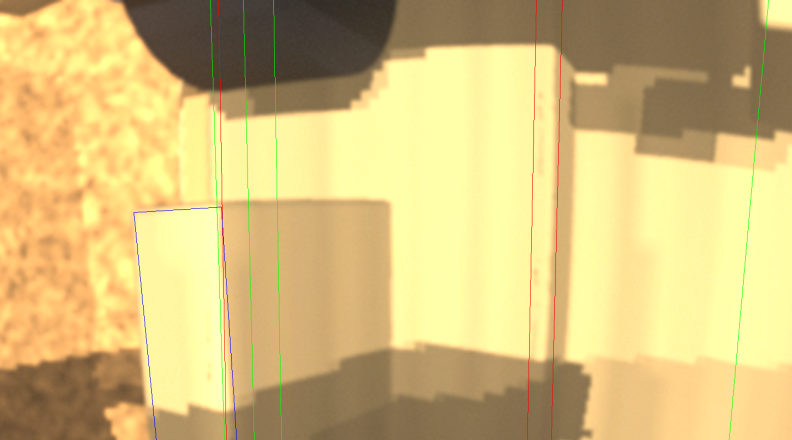

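drive_tool(moves=[[1,[0.2,0,0],0],[1,[0.35,0,0],0]])

```text
clock: 23.52
eef_pos: [583.0, 71.7, 49.3]
tcp_rot: [-3.137, 0.025, 1.638]
contact_force: [-0.0, -6.7, 1.0]
opening: 0.005
```

drive_tool(moves=[[1,[0.15,0,0],0],[1,[0.25,0,0],0]])

```text
clock: 23.78
eef_pos: [582.7, 73.3, 49.3]
tcp_rot: [-3.137, 0.026, 1.638]
contact_force: [-0.4, -6.1, 0.0]
opening: 0.001
```

drive_tool(moves=[[1,[0.15,0,0],0],[1,[0.3,0,0],0]])

```text
clock: 24.02
eef_pos: [582.6, 74.7, 49.3]
tcp_rot: [-3.137, 0.029, 1.64]
contact_force: [2.0, -14.1, 0.8]
opening: 0.001
```

drive_tool(moves=[[1,[0.15,0,0],0],[1,[0.2,0,0],0]])

```text
clock: 24.28
eef_pos: [582.6, 74.5, 49.3]
tcp_rot: [-3.137, 0.032, 1.641]
contact_force: [1.7, -14.7, 0.6]
opening: 0.001
```

```bash
python3 snap.py wrist w22;python3 snap.py scene s22;python3 snap.py top t22
python3 - <<'E'
import cv2
a=cv2.imread('pics/s22.png'); cv2.imwrite('pics/s22z.png',cv2.resize(a[190:300,270:390],None,fx=5.5,fy=5.5,interpolation=cv2.INTER_CUBIC))
E
```

```text
24.275 [582.6  74.5  49.3] [-3.1368  0.0324  1.6407] [  1.7 -14.7   0.6] 0.001
24.325 [582.6  74.5  49.4] [-3.1368  0.0324  1.6407] [  1.7 -13.7  -0.2] -0.003
24.375 [582.6  74.5  49.3] [-3.1368  0.0323  1.6406] [  1.3 -13.9  -0.3] 0.003
```

View pics/s22z.png

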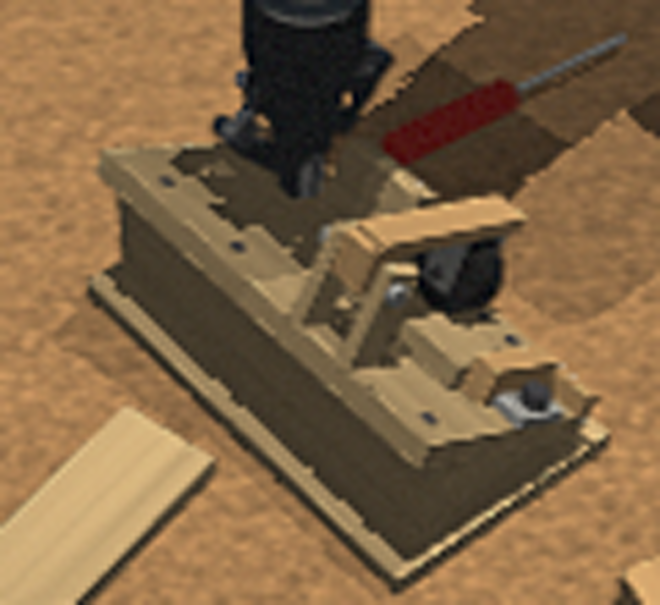

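drive_tool(moves=[[1,[0.2,0,0],0],[1,[0.3,0,0],0]])

```text
clock: 24.68
eef_pos: [582.6, 74.5, 49.4]
tcp_rot: [-3.137, 0.037, 1.642]
contact_force: [2.5, -20.5, 0.7]
opening: 0.001
```

Run:
```python
from h import *
a=cv2.imread('pics/w22.png'); cv2.imwrite('pics/w22z.png',a)
```

```text
(no output)
```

View pics/w22.png

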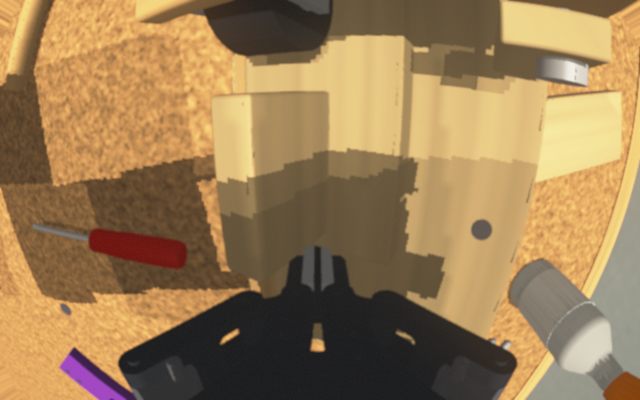

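drive_tool(moves=[[1,[-0.5,0,0],0],[1,[-1.8,0,0],0],[1,[-3.5,0,0],0],[1,[-4,0,-4],0],[1,[-4,0,-9],0],[1,[-4,0,-15],0],[1,[-4,0,-21],0],[1,[-4,0,-21],0]])

```text
clock: 25.68
eef_pos: [588.9, 42.0, 266.3]
tcp_rot: [3.137, 0.037, 1.641]
contact_force: [0.4, 0.2, -1.5]
opening: -0.003
```

```bash
python3 snap.py wrist w23;python3 snap.py scene s23;python3 ovd.py w23 25.5 110 100 0 500 280
python3 - <<'E'
import cv2
a=cv2.imread('pics/s23.png'); cv2.imwrite('pics/s23z.png',cv2.resize(a[190:300,270:390],None,fx=5.5,fy=5.5,interpolation=cv2.INTER_CUBIC))
a=cv2.imread('pics/ovd_w23.png'); cv2.imwrite('pics/ovd23.png',cv2.resize(a,None,fx=.5,fy=.5,interpolation=cv2.INTER_AREA))
E
```

```text
25.675 [588.9  42.  266.3] [3.137  0.0366 1.6415] [ 0.4  0.2 -1.5] -0.003
25.725 [587.3  41.9 263.2] [-3.1416  0.0367  1.6415] [ 0.1 -0.1 -1.1] 0.002
tcp in deck [  70.2 -103.1  168.8]
```

View pics/s23z.png

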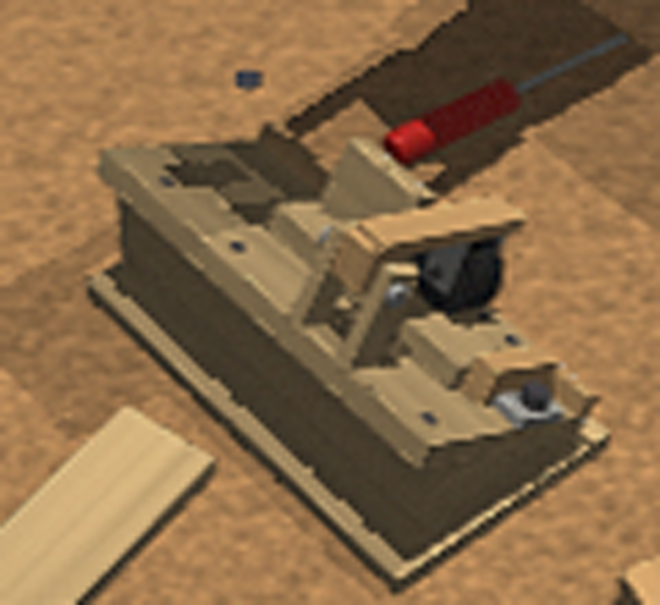

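View pics/ovd23.png

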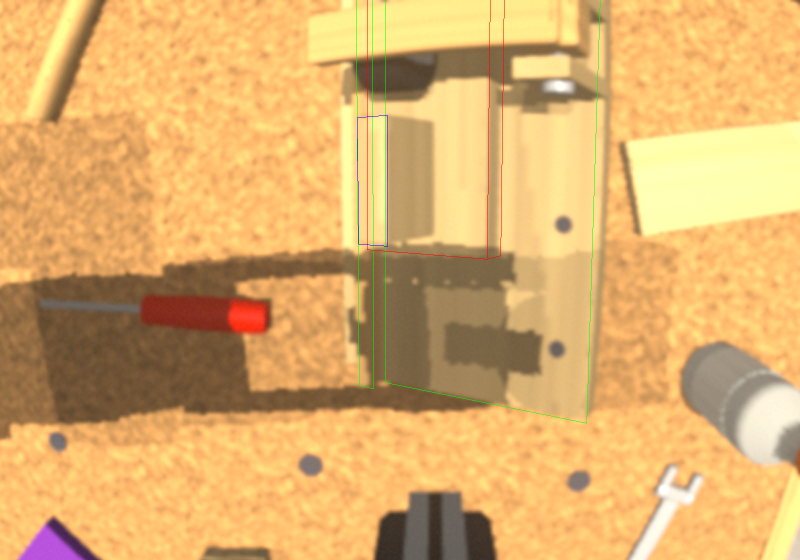

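drive_tool(moves=[[1,[3,0,-2],0],[1,[7,0,-3],0],[1,[11,0,-3],0],[1,[15,0,-3],0],[1,[15,0,-3],0]])

```text
clock: 26.4
eef_pos: [574.2, 194.1, 283.0]
tcp_rot: [-3.134, 0.037, 1.644]
contact_force: [0.9, -0.8, -0.6]
opening: -0.003
```

```bash
python3 snap.py wrist w24;python3 ovd.py w24 25.5 110.5 180 20 480 260
python3 - <<'E'
import cv2
a=cv2.imread('pics/w24.png'); cv2.imwrite('pics/w24z.png',cv2.resize(a[60:230,220:400],None,fx=4,fy=3.5,interpolation=cv2.INTER_CUBIC))
a=cv2.imread('pics/ovd_w24.png'); cv2.imwrite('pics/ovd24.png',cv2.resize(a,None,fx=.6,fy=.6,interpolation=cv2.INTER_AREA))
E
```

```text
26.4 [574.2 194.1 283. ] [-3.134   0.0372  1.6444] [ 0.9 -0.8 -0.6] -0.003
tcp in deck [ 74.4  49.6 185.7]
```

View pics/w24.png

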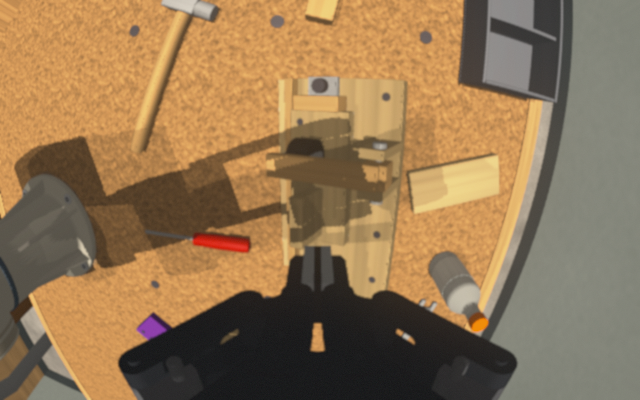

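View pics/ovd24.png

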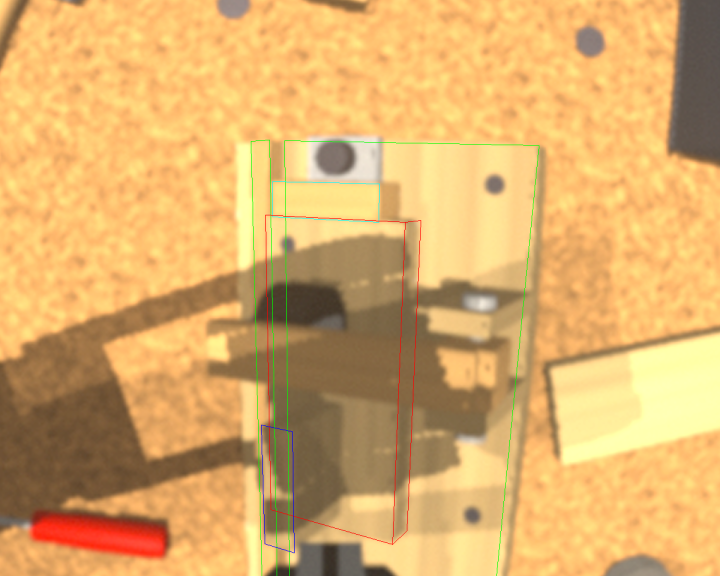

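Run:
```python
from rig import r
print(r.sign_off()); print(r.sense()['clock'])
```

```text
the job is handed in; nothing more can be done
None
the job is handed in; nothing more can be done
```

The bracket is in the cradle: flat on the slope, long side on the ledge, nose against the stop, with the roller on the foot. I handed the job in at about 26.5 s of the 40 s allowed.

**How it was done:** I gripped the web by its two ends so the bracket could pivot. I tilted it onto the slope by its uphill edge and slid it down to the ledge. Then I pushed the nose under the roller, let go, and pushed the tail with the closed fingers for the rest of the way.

**Last checks:**
- **Stop:** with steady pushing, the force rose from about 6 N to 14 N and then 20.5 N, and the tool did not move any further. That is about 8 to 14 N on the stop itself, allowing for the roller's drag.
- **Position:** the last wrist pictures match the model of a seated bracket, with its centre line at deck x = -23 mm and its nose at about y = 110 mm. No gap at the stop shows.
- **Surroundings:** I saw no other object moved in the pictures. The arm was clear and felt no contact.

**What disagreed or went unchecked:**
- **Fingertips:** they proved to be about 32 mm short of the reported tool point, so the first grip was high on the web. A first try at pushing the tail touched the web instead, at about 8 N. I measured the offset and corrected for it.
- **Roller entry:** the tail lifted about 2 mm while the nose went under, then settled flat when I let go.
- **Hold-down angle:** this was judged only from the pictures, because no reading of it was available.

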